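Load a cone driver on the sloping test baffle and lower the hold-down

ROBOT

A 6-joint arm with a two-finger parallel gripper is mounted at the origin on the work surface. World frame = base frame: x ahead of the robot, y to its left, z up, the work surface at z = 0. Lengths are in m, angles in rad, forces in N, time in s.
With the tool pointing down it reaches from about 0.375 to 0.975 m from the base axis. Payload 3.8 kg.
Tool frame: the origin (TCP) lies at the centre of the arm's flange, where the gripper is bolted on; the fingertips stand 173 mm ahead of it and the grasp point (between the pads) lies 155 mm ahead of it (manip.tcp_to_grasp is the distance from the TCP to the grasp point, in m); z points along the fingers, y is the direction in which the jaws open and shut (so a half turn about z gives the same grasp; the last joint's range is limited). The gripper opens to 85 mm and grips with 20 to 120 N. Pads are 22 mm wide; open, the fingers measure 114 mm over their backs; the gripper's body (76 mm by 85 mm) begins 54 mm behind the grasp point. The pads swing forward as they close: fully open they stand 13 mm farther back than shut.
Start: joints at [-1.279, 0.264, 1.604, -0, 1.274, -0.037], TCP at [0.218, -0.639, 0.405] pointing down, gripper open.
Joint ranges: [-2.63, 2.63], [-0.94, 2.18], [0.31, 2.57], [-1.31, 4.45], [0, 2.66], [-2.55, 2.55]. Speed limits (rad/s): [2.57, 2.57, 3.14, 3.14, 3.14, 3.14].

INTERFACE

Orientations are given as [roll, pitch, yaw] about the fixed x, y, z axes, in that order (R = Rz(yaw) Ry(pitch) Rx(roll)).
In Python, from bench import readout, vision, workorder, nets, manip gives the robot as it stands. The module is installed in compiled form; this text tells all that it offers.
- The arm moves only by the tool send_rows, never from a script. Its arguments are lists of equal length, an entry for each row: "translation": the shift along the tool's x, y, z in mm, a list of three; "twist": the turn about the tool's z in degrees; "hand": the opening, from -1 (shut) to 1 (fully open). In form: {"translation": [[tx, ty, tz], ...], "twist": [twist, ...], "hand": [hand, ...]}. A call has 1 to 12 rows; each row is the pose to reach, as a shift and turn from the pose measured when the call began, along the tool's axes at that moment; what a row does not reach only later rows make up. A row lasts 1/8 s, in which the tool goes at most 62.5 mm and 10.7 degrees, less where a joint would pass 70% of its speed; a pose out of reach is approached as far as the arm can. A call with a gripper value outside its range is refused whole. The fingers move at their own pace and stop on an object; "grip_force" is the grip in N (left out, the last holds). Time passes only in rows, so rows that repeat a pose let the fingers close. It gives the time, the measured TCP pose, the force and the opening at its end, in the units of the state.
- readout.state(): the state, without advancing time (a new reading comes with each control period).
- vision.grab_frame(name): name is "scene" or "top" or "wrist"; returns (picture, depth): 420x560x3 uint8, red, green, blue; 420x560 float32, m along the optical axis (not along the pixel's ray), 0 where there is no reading.
- vision.camera_model(name): a dict with "K" (3x3 intrinsics, pixels), "origin" and "rotation" of the camera in the world. Camera axes: x right, y down, z forward; pixel columns grow to the right and rows downward; lengths in m; the calibration is good to about 2 mm. A picture is of the moment at which its call begins: read the wrist's pose just before it. camera_model takes no time and is no camera call; for the wrist camera it gives the pose at the moment of the call.
- workorder.finish_job(): hands the job in, once; it reports no verdict.
Trained networks look in the newest picture that a camera, given by its name, has taken for a name from the list of things; names that differ only in an ending like _2 or _b are one class to them, and where a whole thing is asked for, a point or a joint stands for the part that bears it (a point fixed in the world has none). Each returns a list of dicts, best first, with "score" (0 to 1); they miss things now and then, are a little off and sometimes report something else, mostly with a low value. They report only what shows in the picture. A call takes as long as a camera call. They do not tell look-alikes from the thing itself.
- nets.silhouettes(target, camera): "pixels" (420x560 bool, what is visible of it) and "position" ([column, row] in pixels, amid what is visible of it).
The state is a dict: "t": time; "joints": joint angles; "dq": joint speeds; "tau": joint torques, N m; "eef_pos": TCP position; "tool_rot": TCP orientation; "wrist_force": force on the tool from outside, world axes, zero at the start; "ft_torque": the same for the moment, N m; "gripper_width": opening from 0.0 (shut) to 1.0 (fully open).
Only numpy, scipy, OpenCV 4.12 (cv2) and the standard library are available. Lean on these libraries where they do the work, as an engineer would, in place of code of your own. Each camera call takes 0.05 s, during which the arm holds its last target.

TASK

Lay the complete cone driver, still face down, on the sloping round test baffle so that its flange lies flat on the rubber gasket, its rim rests against both stop pins and its terminal tag faces the contact block; set it down, do not let it drop. Then let go of it and bring the hold-down arm over until its rubber foot rests on the driver's back. Leave the other things on the bench where they are.

Things in the scene. Friction and masses are not known exactly. Their poses are not given: they have to be found in the camera images.
- driver_center (a point): Complete cone driver, 130 mm across, 60 high, 0.4-0.75 kg, face down on the bench: black frame with a steel and ferrite motor on top (the other black frame has no motor). Site on its axis, 30 mm above the face. z from face to back, +y to the terminal tag. Flange disc at 0-6 mm from the face; spokes narrowing at 6-28; motor, a cylinder 62 mm across to grip, at 28-60.
- driver_tag (a point): Outer edge of the driver's terminal tag, a brown strip 26 mm wide with two brass lugs that sticks out 7 mm past the flange's rim: 70 mm from the driver's axis along its +y, 10 mm from its face. Axes as the driver's.
- seat (a point): Middle of the gasket's upper face on the test baffle: a round aluminium plate 152 mm across, locked, sloping 24-36 degrees, on a spindle above a cast-iron stand with a side crank. z points out of the face (up and towards the robot), x up the slope, +y along it to the contact block. The gasket is a raised rubber ring, 122/100 mm, 3 mm above the plate, which is open inside it. The driver's face belongs here.
- stops (a point): Mid-way between the two steel stop pins on the baffle's low side, level with the gasket's face. The pins, 10 mm thick and 14 mm above the gasket's face, stand 40 mm either side of it along y; it lies 57.5 mm down the slope (-x) from the seat. The driver's rim (130 mm) touches both when its axis passes through the seat. Axes as the seat's.
- contact (a point): Tips of the two brass pins of the contact block (black, 32 mm wide, on the +y edge of the baffle, reaching 20 mm above the gasket's face). From the seat: 73.5 mm along +y, 10 mm out of the face. The edge of a rightly laid driver's tag is about 4 mm from it. Axes as the seat's.
- holddown (a joint): Angle of the hold-down arm (rad): 0 when its foot rests on the back of a driver lying flat on the gasket, growing as it is opened up and back; 1.95 to 2.3 at the start, standing out of the way. The hinge is stiff (about 0.3 N m) and stays where it is left; it stops at -0.12 and 2.5.
- clamp_hinge (a point): Middle of the hold-down arm's hinge; its axis is the seat's y. In the seat's frame x = 94, y = 0, z = 72 mm. Its bracket takes up x = 83 to 105, y within 27, z up to 81 mm there. Axes as the seat's.
- clamp_grip (a point): Middle of the cross grip at the free end of the hold-down arm: a black round bar along y, 12 mm thick, 100 mm long, joined at its middle to the arm (12 mm wide there, 16 below). It lies 124 mm from the hinge along the arm and 20 mm above the arm's middle line: at joint 0, x = -30, z = 92 mm in the seat's frame. Its axes turn with the arm and equal the seat's at joint 0.
- clamp_foot (a point): Underside of the hold-down arm's round rubber foot, 24 mm across: 94 mm from the hinge along the arm, 12 mm below its middle line (at joint 0 on the seat's z axis, 60 mm out). Axes as clamp_grip.
- frame_center (a point): Bystander: a bare black driver frame without motor, flange down, 130 mm across, 32 mm high. Site on its axis, half-way up.
- dustcap: Bystander: chrome dust cap, a low dome 76 mm across, 20 mm high. Origin at the centre of its underside.
- magnet: Bystander: grey ferrite magnet ring, 100 mm across, hole 46 mm, 18 mm high. Origin at the centre of its underside.
- former: Bystander: brass voice-coil former, an upright thin tube 75 mm across, 65 mm high. Origin at the centre of its underside.
- tyoke: Bystander: steel pole piece, a disc 68 mm across with a post, 34 mm high. Origin at the centre of its underside.
- glue: Bystander: amber glue jar with black cap, 54 mm across, 85 mm high. Origin at the centre of its underside.
- screwdriver: Bystander: screwdriver lying flat, along its x. Origin under its middle.
Not all that is in view belongs to the job. What is shaped like the part that bears driver_center but pink or red is not meant.

How it is judged:
On the way, in this order (a step that is already met when the one before it is completed fails the run):
1. the driver lies in its place on the baffle, let go, the hold-down arm still open (x of driver_center in the frame of seat between -0.006 and 0.006 m and y of driver_center in the frame of seat between -0.006 and 0.006 m and z of driver_center in the frame of seat between 0.026 and 0.034 m and angle between the z axis of driver_center and the z axis of seat, either way round below 0.06 rad and distance between driver_tag and contact below 0.014 m and contact force between the fingers and driver below 0.1 N and value of joint holddown above 0.5 rad), for 0.2 s.
2. the hold-down arm is down with its foot on the driver's back (x of driver_center in the frame of seat between -0.006 and 0.006 m and y of driver_center in the frame of seat between -0.006 and 0.006 m and z of driver_center in the frame of seat between 0.026 and 0.034 m and angle between the z axis of driver_center and the z axis of seat, either way round below 0.06 rad and distance between driver_tag and contact below 0.014 m and value of joint holddown below 0.05 rad), for 0.2 s.
At the end, for the whole second after the job is handed in: Driver at rest face down in its place: axis within 6 mm in x and y, centre 26 to 34 mm above the gasket, parallel within 0.06 rad, tag edge within 14 mm of the contact pins; hold-down arm within 0.05 rad of 0 (foot on the back); fingers touch neither (all of step 2 and contact force between the fingers and driver below 0.1 N and value of joint holddown above -0.05 rad and contact force between the fingers and holddown below 0.1 N and linear speed of driver below 0.02 m/s and angular speed of driver below 0.1 rad/s).
It fails at once if the driver is dropped or knocked: it moves faster than 0.45 m/s while the fingers do not touch it (a fall of about 10 mm) (contact force between the fingers and driver below 0.1 N and linear speed of driver above 0.45 m/s).
It fails at once if another thing on the bench is moved more than 30 mm (distance of any of frame_center, dustcap, magnet, former, tyoke, glue, screwdriver from where it was at the start of the episode above 0.03 m).
It also fails if it takes over 56 s, if anything falls off the work surface, if the arm or the gripper's body presses on something with over 40 N, if the wrist force passes 120 N, or if a joint passes its speed limit or range.

## Working session

There is one attempt and no reset: what is moved stays moved. The work goes in short steps, Python scripts to look and compute and a tool call to move; the robot and the scene stay as the last step left them, time stands still between calls to the robot, and variables do not carry over. Pictures are saved under pics/ and viewed, and the job is handed in when it is done.

Besides the shell and the picture viewer there is one more tool, called after ">>>" as name([rows], argument=value, ...), one row to a line, values as JSON. send_rows: Moves the arm, as the interface text tells. Its arguments: {"type":"object","properties":{"translation":{"type":"array","items":{"type":"array","items":{"type":"number"}}},"twist":{"type":"array","items":{"type":"number"}},"hand":{"type":"array","items":{"type":"number"}},"grip_force":{"type":"number"}},"required":["translation","twist","hand"]}

```bash
mkdir -p pics; cat > h.py <<'E'
import numpy as np, cv2
from bench import readout, vision, workorder, nets, manip
def grab(n,save=None):
    p,d=vision.grab_frame(n); m=vision.camera_model(n)
    if save: cv2.imwrite('pics/'+save,p[:,:,::-1])
    return p,d,m
def w(m,d,u,v):
    K=np.array(m['K']); z=d[v,u]
    c=np.stack([(u-K[0,2])/K[0,0]*z,(v-K[1,2])/K[1,1]*z,z],-1)
    return c@np.array(m['rotation']).T+np.array(m['origin'])
def proj(m,P):
    c=(np.asarray(P)-np.array(m['origin']))@np.array(m['rotation']); K=np.array(m['K'])
    q=c@K.T; return q[...,:2]/q[...,2:]
E
python3 - <<'E'
from h import *
s=readout.state(); print({k:np.round(v,3) for k,v in s.items()}, manip.tcp_to_grasp)
for n in ['scene','top','wrist']:
    p,d,m=grab(n,n+'0.png'); print(n,np.round(m['origin'],3),np.round(m['rotation'],3).tolist(),np.round(m['K'],1).tolist())
    np.savez(n+'0.npz',p=p,d=d,o=m['origin'],r=m['rotation'],K=m['K'])
E
```

```text
{'t': np.float64(0.0), 'joints': array([-1.279,  0.265,  1.605,  0.   ,  1.274, -0.037]), 'dq': array([ 0.   , -0.   ,  0.001, -0.   ,  0.001, -0.001]), 'tau': array([ 0.0000e+00, -5.1511e+01, -3.6732e+01, -0.0000e+00,  1.3000e-02,
       -0.0000e+00]), 'eef_pos': array([ 0.218, -0.639,  0.403]), 'tool_rot': array([-3.139, -0.   ,  0.329]), 'wrist_force': array([-0.656, -0.591, -0.019]), 'ft_torque': array([ 0.024, -0.001,  0.008]), 'gripper_width': np.float64(0.994)} 0.1547
scene [1.078 0.529 0.902] [-2.363, 0.008, 2.341] [[401.0, 0.0, 277.6], [0.0, 401.0, 206.2], [0.0, 0.0, 1.0]]
top [0.355 0.008 1.247] [-2.973, -0.012, -1.554] [[406.2, 0.0, 281.3], [0.0, 406.2, 209.6], [0.0, 0.0, 1.0]]
wrist [ 0.285 -0.616  0.373] [2.859, 0.001, -1.242] [[323.1, 0.0, 280.7], [0.0, 323.1, 213.3], [0.0, 0.0, 1.0]]
```

```bash
python3 - <<'E'
s=open('h.py').read()
s=s.replace("m=vision.camera_model(n)\n","m=dict(vision.camera_model(n)); m['rotation']=R.from_euler('xyz',m['rotation']).as_matrix()\n").replace("import numpy as np, cv2","import numpy as np, cv2\nfrom scipy.spatial.transform import Rotation as R")
s+='''
def load(n):
    f=np.load(n); r=f['r']; r=R.from_euler('xyz',r).as_matrix() if r.shape==(3,) else r
    return f['p'],f['d'],dict(K=f['K'],origin=f['o'],rotation=r)
'''
open('h.py','w').write(s)
E
```

```text
(no output)
```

View pics/scene0.png

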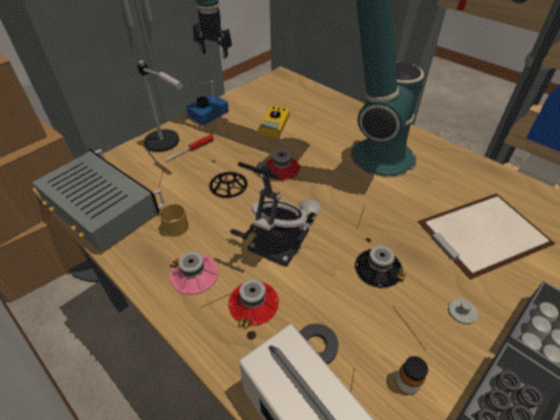

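View pics/top0.png

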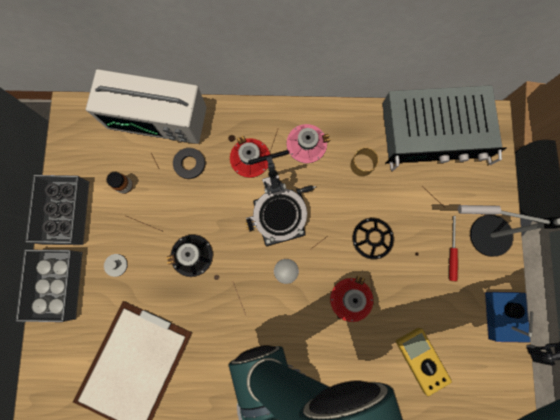

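View pics/wrist0.png

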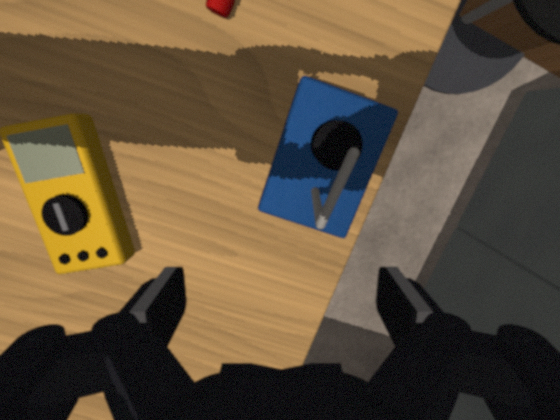

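```bash
python3 - <<'E'
from h import *
p,d,m=load('top0.npz')
a=cv2.resize(p[140:290,150:330],None,fx=4.4,fy=4,interpolation=cv2.INTER_CUBIC)[:,:790]; cv2.imwrite('pics/topc.png',a[:,:,::-1])
p,d,m=load('scene0.npz')
a=cv2.resize(p[140:290,210:410],None,fx=4,fy=4,interpolation=cv2.INTER_CUBIC); cv2.imwrite('pics/scc.png',a[:,:,::-1])
for t in ['driver_center','driver_tag','clamp_grip','clamp_hinge','holddown','seat','contact','stops','clamp_foot']:
  for c in ['top','scene']:
    r=nets.silhouettes(t,c); pp,dd,mm=load(c+'0.npz')
    for q in r[:4]:
        px=q['pixels']; 
        v,u=np.nonzero(px); W=w(mm,dd,u,v); W=W[dd[v,u]>0]
        print(t,c,round(q['score'],2),np.round(q['position'],0),px.sum(),np.round(np.median(W,0),3) if len(W) else None)
print(readout.state()['t'])
E
```

```text
driver_center top 0.97 [352. 298.] 1525 [ 0.301 -0.213  0.014]
driver_center top 0.79 [309. 142.] 1265 [ 0.773 -0.079  0.014]
driver_center top 0.67 [246. 154.] 1250 [0.725 0.101 0.013]
driver_center top 0.65 [192. 255.] 1496 [0.418 0.262 0.014]
driver_center scene 0.93 [189. 273.] 1592 [ 0.799 -0.062  0.015]
driver_center scene 0.73 [285. 164.] 724 [ 0.312 -0.194  0.02 ]
driver_center scene 0.62 [254. 303.] 1870 [0.75  0.117 0.014]
driver_center scene 0.55 [382. 269.] 1632 [0.443 0.281 0.014]
driver_tag top 0.94 [250. 154.] 1166 [0.725 0.103 0.014]
driver_tag top 0.86 [191. 256.] 1420 [0.418 0.261 0.015]
driver_tag top 0.77 [355. 298.] 1480 [ 0.299 -0.213  0.015]
driver_tag top 0.7 [308. 146.] 1256 [ 0.774 -0.079  0.014]
driver_tag scene 0.8 [253. 307.] 1842 [0.75  0.117 0.015]
driver_tag scene 0.75 [284. 167.] 743 [ 0.312 -0.196  0.02 ]
driver_tag scene 0.69 [378. 270.] 1567 [0.444 0.279 0.015]
driver_tag scene 0.6 [195. 271.] 1637 [ 0.798 -0.062  0.015]
clamp_grip top 0.87 [269. 163.] 431 [0.615 0.023 0.344]
clamp_grip top 0.52 [192. 257.] 1413 [0.418 0.261 0.015]
clamp_grip scene
[... 278 characters left out ...]
own scene 0.94 [266. 173.] 540 [0.617 0.028 0.336]
seat top 0.82 [273. 210.] 2931 [0.55  0.013 0.116]
seat top 0.56 [272. 166.] 443 [0.614 0.023 0.343]
seat top 0.28 [122. 182.] 380 [0.629 0.477 0.081]
seat scene 0.66 [270. 208.] 2140 [0.583 0.027 0.142]
contact top 0.8 [276. 208.] 3000 [0.549 0.013 0.116]
contact top 0.39 [366. 156.] 418 [ 0.721 -0.258  0.034]
contact scene 0.94 [271. 209.] 2063 [0.584 0.028 0.143]
stops top 0.92 [276. 208.] 2763 [0.547 0.013 0.116]
stops scene 0.75 [273. 211.] 2068 [0.583 0.028 0.143]
clamp_foot top 0.75 [274. 160.] 395 [0.619 0.023 0.344]
clamp_foot top 0.59 [118. 183.] 401 [0.629 0.476 0.08 ]
clamp_foot scene 0.77 [265. 170.] 524 [0.621 0.028 0.338]
1.05
```

View pics/topc.png

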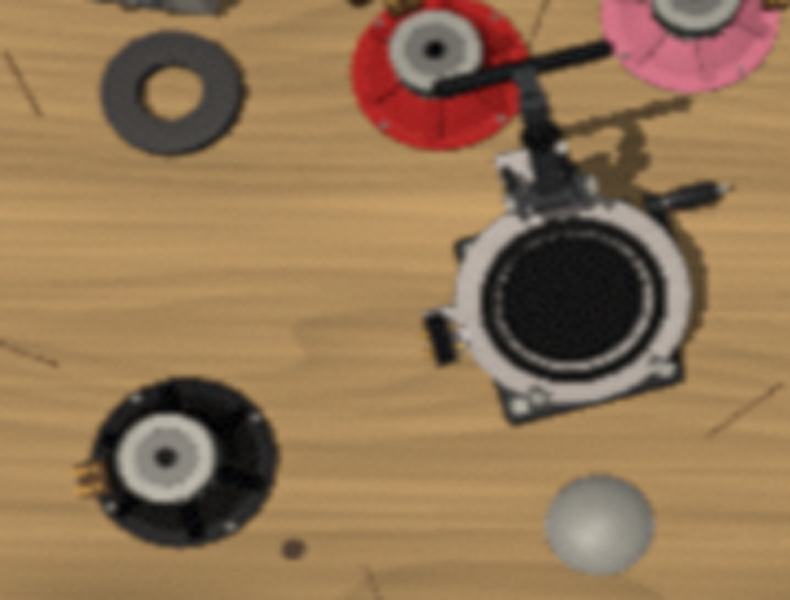

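View pics/scc.png

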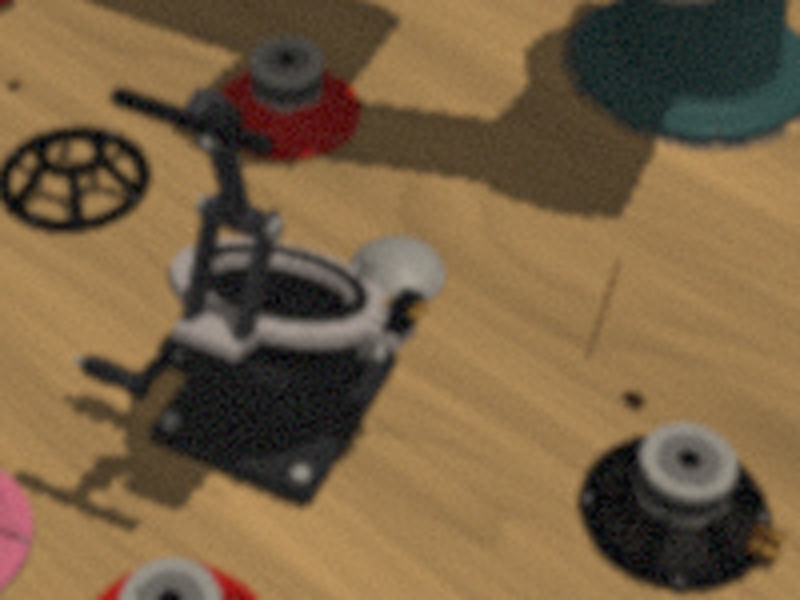

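```bash
cat > fit.py <<'E'
from h import *
res={}
for n in ['top0.npz','scene0.npz']:
    p,d,m=load(n)
    vv,uu=np.mgrid[0:420,0:560]; W=w(m,d,uu.ravel(),vv.ravel()); ok=d.ravel()>0
    br=p.reshape(-1,3).mean(1)
    near=ok&(np.hypot(W[:,0]-.55,W[:,1]-.01)<.11)&(W[:,2]>.05)&(W[:,2]<.25)
    P=W[near&(br>110)]
    rng=np.random.default_rng(0);best=None
    for _ in range(2000):
        a=P[rng.choice(len(P),3,False)];nn=np.cross(a[1]-a[0],a[2]-a[0]);l=np.linalg.norm(nn)
        if l<1e-5: continue
        nn/=l; nn*=np.sign(nn[2]); 
        if nn[2]<.75: continue
        i=abs((P-a[0])@nn)<.003
        if best is None or i.sum()>best.sum(): best=i
    for _ in range(5):
        c=P[best].mean(0);nn=np.linalg.svd(P[best]-c)[2][2];nn*=np.sign(nn[2]); best=abs((P-c)@nn)<.003
    Q=P[best]
    # circle fit from edge: outermost
    sl=np.degrees(np.arccos(nn[2])); up=-np.array([nn[0],nn[1],0]);up/=np.linalg.norm(up)
    ex=np.array([up[0]*nn[2],up[1]*nn[2],np.sqrt(1-nn[2]**2)]);ey=np.cross(nn,ex)
    L=(Q-c)@np.stack([ex,ey],1)
    h,_=None,None
    h=cv2.convexHull(L.astype(np.float32))[:,0]
    cc,rr=cv2.minEnclosingCircle(L.astype(np.float32))
    print(n,best.sum(),'slope',sl,'n',nn,'yaw',np.degrees(np.arctan2(up[1],up[0])),'centroid',c,'encl',c+cc[0]*ex+cc[1]*ey,rr, 'std',((Q-c)@nn).std())
E
python3 fit.py
```

```text
top0.npz 637 slope 24.682004640482358 n [-0.39886545 -0.12361568  0.90863938] yaw 17.219162781924926 centroid [0.5312792  0.0050349  0.11909493] encl [0.5488643  0.00495641 0.12680358] 0.09456268697977066 std 0.0015295940858282137
scene0.npz 326 slope 24.80293388731994 n [-0.40193212 -0.12012335  0.907756  ] yaw 16.639552252637323 centroid [0.56263578 0.0289234  0.13312222] encl [0.55015147 0.01008531 0.12510163] 0.0964471772313118 std 0.001091464620788013
```

>>> send_rows([
  [20,-23,-20],
  [60,-69,-50],
  [100,-115,-97],
  [140,-161,-97],
  [180,-207,-97],
  [220,-253,-97],
  [260,-300,-97],
  [300,-346,-97],
  [340,-392,-97],
  [385,-444,-97],
  [425,-490,-97],
  [438,-504,-97],
], twist=[0,0,0,0,0,0,0,0,0,0,0,0], hand=[1,1,1,1,1,1,1,1,1,1,1,1])

```text
t: 2.55
eef_pos: [0.4701, -0.0176, 0.502]
tool_rot: [-3.141, -0.001, 0.332]
wrist_force: [-0.1, -1.0, 0.9]
gripper_width: 0.998
```

```bash
python3 - <<'E'
from h import *
import time
s=readout.state(); print(s['t'],np.round(s['eef_pos'],4),np.round(s['tool_rot'],4),np.abs(s['dq']).max())
p,d,m=grab('wrist','wrist1.png'); np.savez('wrist1.npz',p=p,d=d,o=m['origin'],r=m['rotation'],K=m['K'])
E
```

```text
2.55 [ 0.4701 -0.0176  0.502 ] [-3.1414e+00 -1.0000e-03  3.3180e-01] 0.5072631805965915
```

View pics/wrist1.png

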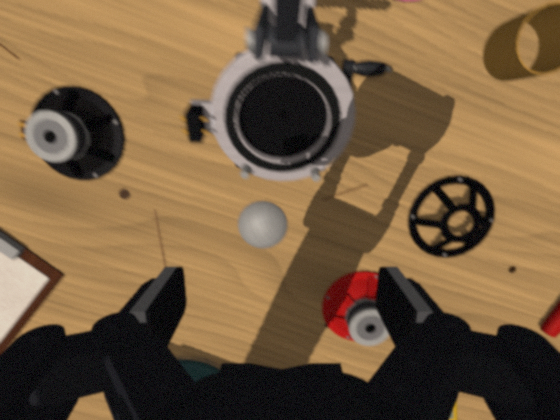

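```bash
sed -i 's/p,d=vision.grab_frame(n); m=dict(vision.camera_model(n));/m=dict(vision.camera_model(n)); p,d=vision.grab_frame(n);/' h.py; cat > fitw.py <<'E'
from h import *
import sys
p,d,m=grab('wrist'); print(np.abs(readout.state()['dq']).max())
p,d,m=grab('wrist','wrist2.png'); np.savez('wrist2.npz',p=p,d=d,o=m['origin'],r=m['rotation'],K=m['K'])
print(np.abs(readout.state()['dq']).max())
a=cv2.resize(p[0:200,170:410],None,fx=3.3,fy=3,interpolation=cv2.INTER_CUBIC); cv2.imwrite('pics/w2c.png',a[:,:,::-1])
a=cv2.resize(p[70:190,0:140],None,fx=4,fy=4,interpolation=cv2.INTER_CUBIC); cv2.imwrite('pics/w2d.png',a[:,:,::-1])
vv,uu=np.mgrid[0:420,0:560]; W=w(m,d,uu.ravel(),vv.ravel()); br=p.reshape(-1,3).mean(1)
near=(d.ravel()>0)&(np.hypot(W[:,0]-.55,W[:,1]-.01)<.11)&(W[:,2]>.05)&(W[:,2]<.25)
c0=np.array([.55,.007,.127]); n0=np.array([-.4,-.122,.908]);
sel=near&(abs((W-c0)@n0)<.012)&(br>90)
for it in range(8):
    P=W[sel]; c=P.mean(0); nn=np.linalg.svd(P-c)[2][2]; nn*=np.sign(nn[2]); sel=near&(br>90)&(abs((W-c)@nn)<(.005 if it<4 else .003))
print(sel.sum(),'n',nn,'slope',np.degrees(np.arccos(nn[2])),'yaw',np.degrees(np.arctan2(-nn[1],-nn[0])),'std',((W[sel]-c)@nn).std())
# silhouettes of gasket: ellipse fit via plane rectification
up=-np.array([nn[0],nn[1],0]);up/=np.linalg.norm(up);ex=up-nn*(up@nn);ex/=np.linalg.norm(ex);ey=np.cross(nn,ex)
# rectified image on plate plane 0.5mm/px
c1=c+((c0-c)@ex)*ex+((c0-c)@ey)*ey
S=240;g=(np.mgrid[-S:S+1,-S:S+1])*.0005
X=c1+(-g[0][...,None])*ex+(-g[1][...,None])*ey   # rows: +x up; cols: +y left
for nm,h in [('plate',0),('gask',.003)]:
    q=proj(m,X+h*nn).astype(np.float32)
    im=cv2.remap(p,q[...,0],q[...,1],cv2.INTER_CUBIC); cv2.imwrite(f'pics/rect_{nm}.png',im[:,:,::-1])
np.savez('plane.npz',n=nn,c1=c1,ex=ex,ey=ey)
print('c1',c1,'ex',ex,'ey',ey)
E
python3 fitw.py
```

```text
0.05821700777394981
0.045103903819277556
4711 n [-0.40259315 -0.11990419  0.907492  ] slope 24.838966210970476 yaw 16.585093393070157 std 0.0009283002850054796
c1 [0.55012127 0.00703612 0.12672665] ex [0.8697375  0.25903364 0.42006935] ey [-2.85439032e-01  9.58396869e-01 -2.77555756e-17]
```

View pics/rect_plate.png

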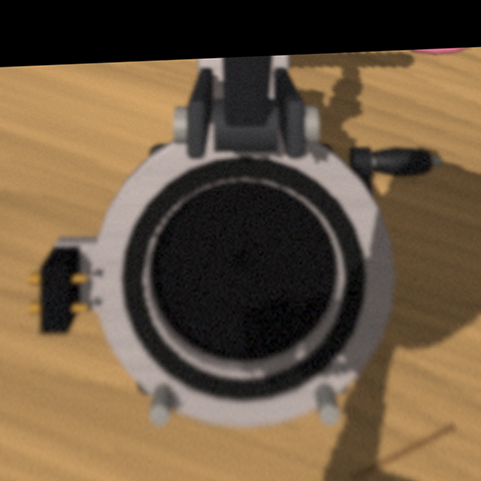

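View pics/w2c.png

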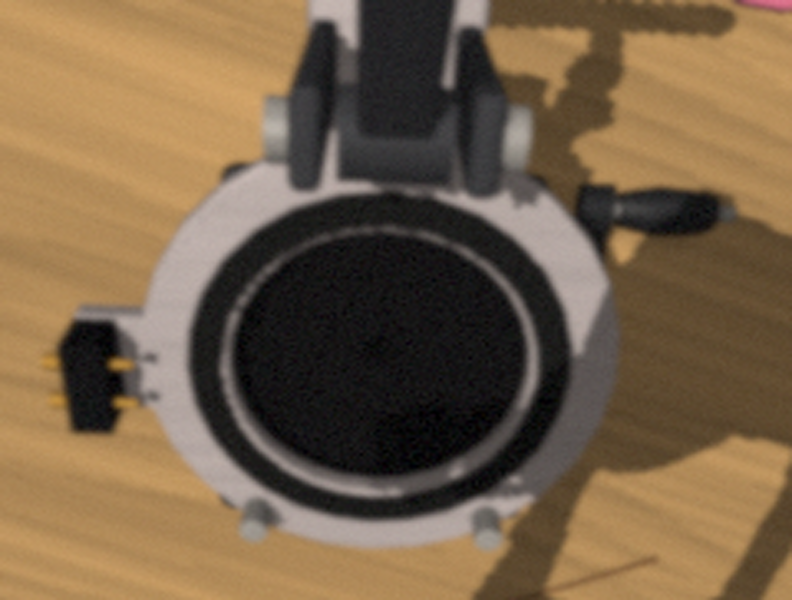

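View pics/w2d.png

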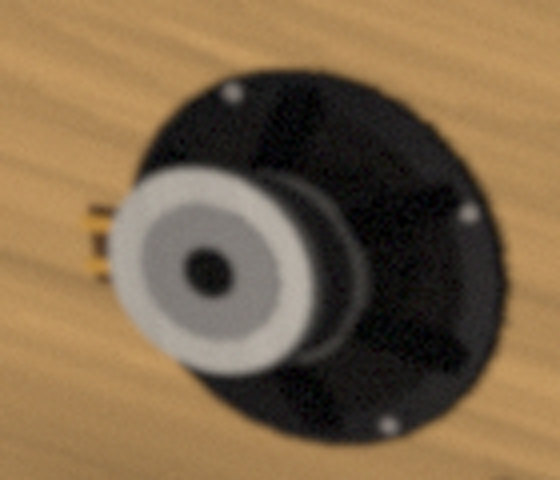

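```bash
cat > circ.py <<'E'
from h import *
from scipy.optimize import least_squares
pl=np.load('plane.npz'); im=cv2.imread('pics/rect_plate.png',0).astype(float); im=cv2.GaussianBlur(im,(0,0),1.5)
def rad(c,r0,r1,sign):
    out=[]
    for a in np.radians(np.arange(0,360,3)):
        r=np.arange(r0,r1,.5); x=c[0]+r*np.cos(a); y=c[1]+r*np.sin(a)
        v=cv2.remap(im.astype(np.float32),x.astype(np.float32)[None],y.astype(np.float32)[None],1)[0]
        g=np.gradient(v)*sign; i=g.argmax()
        if g[i]>2: out.append((x[i],y[i]))
    return np.array(out)
def fit(P):
    f=lambda t:np.hypot(P[:,0]-t[0],P[:,1]-t[1])-t[2]
    r=least_squares(f,[245,277,120],loss='soft_l1',f_scale=1.0); return r.x,np.median(abs(f(r.x)))
c=(245,277)
for nm,a in [('gasket outer',(108,135,1)),('plate outer',(140,165,-1)),('inner',(85,110,1))]:
    P=rad(c,*a); 
    if nm=='plate outer': P=P[np.abs(P[:,0]-245)>0]
    x,e=fit(P); print(nm,len(P),x,e)
    if nm=='gasket outer':
        dy=-(x[0]-240)*.0005; dx=-(x[1]-240)*.0005
        seat=pl['c1']+dx*pl['ex']+dy*pl['ey']+.003*pl['n']
        print('seat',seat)
        np.savez('seat.npz',s=seat,ex=pl['ex'],ey=pl['ey'],n=pl['n'])
p,d,m=load('wrist2.npz'); 
S=np.load('seat.npz'); M=np.stack([S['ex'],S['ey'],S['n']],1)
def P(x,y,z): return S['s']+M@np.array([x,y,z])/1000
o=p.copy(); 
pts=[(0,0,0)]+[(-57.5,40*k,14) for k in(-1,1)]+[(0,73.5,10),(94,27,72),(94,-27,72),(94,0,72)]+[(65*np.cos(t),65*np.sin(t),0) for t in np.arange(0,6.3,.3)]
big=cv2.resize(p[0:200,170:410],None,fx=3.3,fy=3,interpolation=cv2.INTER_CUBIC)
for q in pts:
    u,v=proj(m,P(*q)); cv2.circle(big,(int((u-169.5)*3.3),int((v+.5)*3)),3,(0,255,0),-1)
cv2.imwrite('pics/chk1.png',big[:,:,::-1])
p,d,m=load('top0.npz')
big=cv2.resize(p[140:290,190:350],None,fx=4,fy=4,interpolation=cv2.INTER_CUBIC)
for q in pts:
    u,v=proj(m,P(*q)); cv2.circle(big,(int((u-189.5)*4),int((v-139.5)*4)),3,(0,255,0),-1)
cv2.imwrite('pics/chk2.png',big[:,:,::-1])
p,d,m=load('scene0.npz')
big=cv2.resize(p[140:290,210:410],None,fx=4,fy=4,interpolation=cv2.INTER_CUBIC)
for q in pts:
    u,v=proj(m,P(*q)); cv2.circle(big,(int((u-209.5)*4),int((v-139.5)*4)),3,(0,255,0),-1)
cv2.imwrite('pics/chk3.png',big[:,:,::-1])
E
python3 circ.py
```

```text
gasket outer 120 [243.43680564 278.37764496 121.17576006] 0.3238792435620894
seat [5.32714747e-01 5.89414369e-05 1.21388494e-01]
plate outer 59 [243.06411416 276.00323029 150.22164744] 1.2370122073512277
inner 120 [242.63795836 272.11408077  91.19319788] 1.0822982966489647
```

View pics/chk1.png

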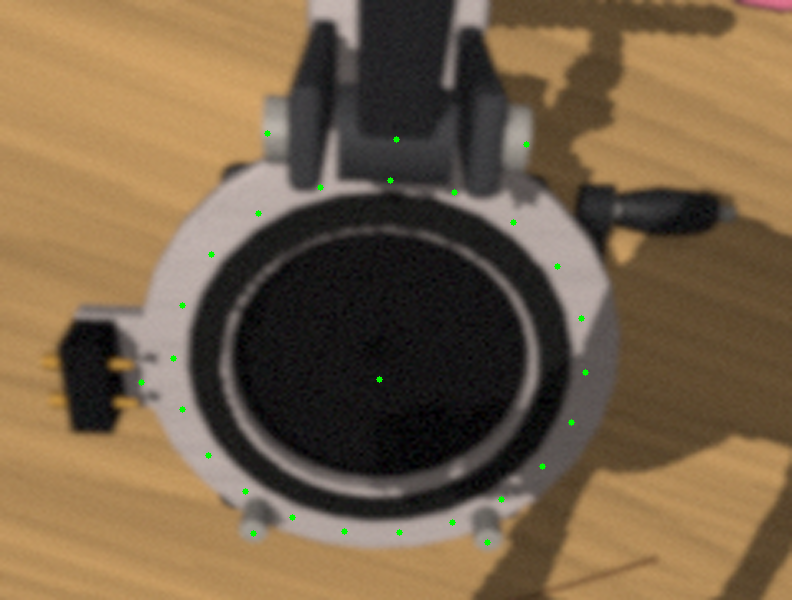

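View pics/chk2.png

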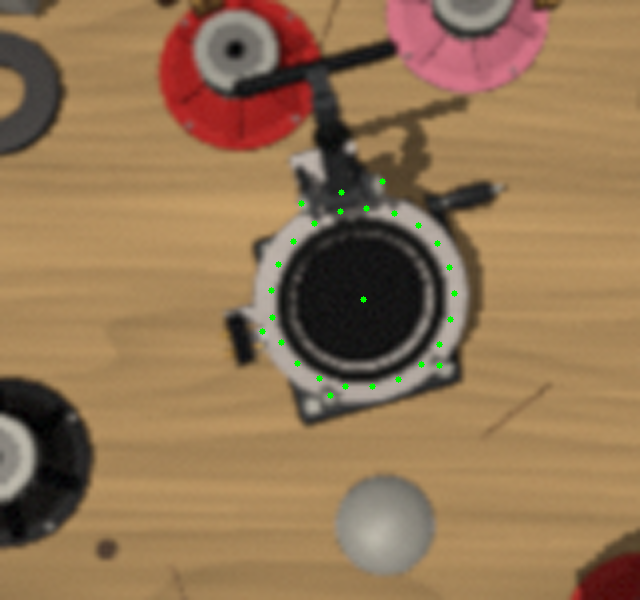

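View pics/chk3.png

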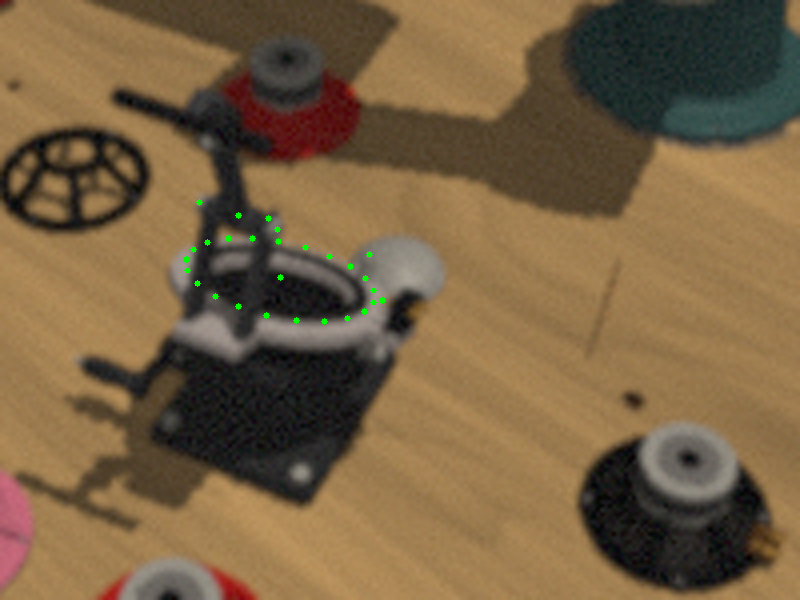

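```bash
cat >> h.py <<'E'
def onz(m,uv,z):
    K=np.array(m['K']); r=np.array([(uv[0]-K[0,2])/K[0,0],(uv[1]-K[1,2])/K[1,1],1]); r=m['rotation']@r; o=np.array(m['origin'])
    return o+r*(z-o[2])/r[2]
E
python3 - <<'E'
from h import *
p,d,m=load('wrist2.npz')
a=onz(m,(52.5,138),.06); t=onz(m,(24.5,129.5),.01); print(a,t, np.degrees(np.arctan2(*(t-a)[[1,0]]))-90,np.linalg.norm((t-a)[:2]))
p,d,m=load('top0.npz')
a=onz(m,(188,254),.06); t=onz(m,(150+87/4.4,140+478/4),.01); print(a,t, np.degrees(np.arctan2(*(t-a)[[1,0]]))-90,np.linalg.norm((t-a)[:2]))
E
```

```text
[0.42399682 0.26654892 0.06      ] [0.40911536 0.33647818 0.01      ] 12.013747769843718 0.0714951752227711
[0.42093896 0.26544719 0.06      ] [0.40626588 0.3302145  0.01      ] 12.764921638403976 0.0664086134698584
```

>>> send_rows([
  [4,-24,0],
  [8,-48,0],
  [12,-72,0],
  [16,-96,0],
  [20,-120,10],
  [24,-144,30],
  [28,-168,50],
  [32,-192,70],
  [36,-216,90],
  [40,-240,110],
  [44,-264,130],
  [48,-283,150],
], twist=[-10,-20,-30,-40,-50,-60,-70,-80,-90,-100,-110,-120], hand=[1,1,1,1,1,1,1,1,1,1,1,1])

```text
t: 4.2
eef_pos: [0.4233, 0.2636, 0.3513]
tool_rot: [-3.142, 0.001, 2.431]
wrist_force: [-0.2, -0.1, -0.4]
gripper_width: 1.0
```

>>> send_rows([
  [0,0,0],
  [0,0,0],
  [0,0,0],
  [0,0,0],
  [0,0,0],
  [0,0,0],
  [0,0,0],
], twist=[-10,-20,-30,-40,-50,-53.5,-53.5], hand=[1,1,1,1,1,1,1])

```text
t: 5.08
eef_pos: [0.4238, 0.2624, 0.3514]
tool_rot: [-3.141, 0.001, -2.921]
wrist_force: [0.1, -0.5, 0.0]
gripper_width: 0.995
```

```bash
python3 - <<'E'
from h import *
p,d,m=grab('wrist'); s=readout.state(); print(s['t'],np.round(s['joints'],3),np.round(s['eef_pos'],4),np.degrees(s['tool_rot']),np.abs(s['dq']).max())
p,d,m=grab('wrist','wrist3.png'); np.savez('wrist3.npz',p=p,d=d,o=m['origin'],r=m['rotation'],K=m['K'])
E
```

```text
5.125 [ 5.050e-01 -3.100e-02  2.033e+00 -1.000e-03  1.139e+00 -1.286e+00] [0.4237 0.2625 0.3514] [-1.79952360e+02  3.26558148e-02 -1.67357596e+02] 0.008688818207800379
```

View pics/wrist3.png

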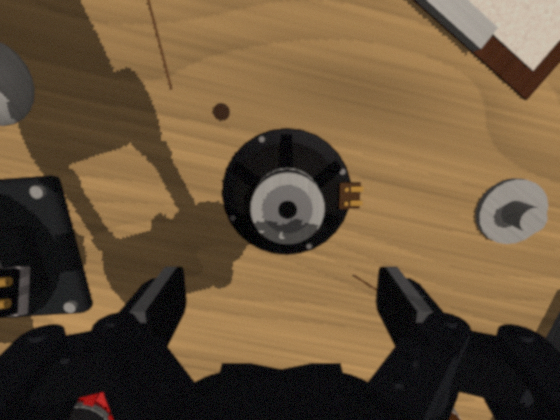

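```bash
python3 - <<'E'
from h import *
p,d,m=load('wrist3.npz')
g=cv2.cvtColor(p,cv2.COLOR_RGB2GRAY)
h=onz(m,(288.3,209.5),.06)
W=lambda u,v:None
# motor top by depth
vv,uu=np.mgrid[120:270,210:370]; X=w(m,d,uu.ravel(),vv.ravel())
s=(abs(X[:,2]-.06)<.005); c,r=cv2.minEnclosingCircle(X[s,:2].astype(np.float32)); print('motor top',s.sum(),np.median(X[s,2]),c,r,'mean',X[s,:2].mean(0))
s=(abs(X[:,2]-.006)<.004)&(g[120:270,210:370].ravel()<60); c,r=cv2.minEnclosingCircle(X[s,:2].astype(np.float32)); print('flange',s.sum(),c,r)
print('hole',h)
for tagpx in [(359,195),(360,195.5)]:
    t=onz(m,tagpx,.010); print(t,np.degrees(np.arctan2(*(t-h)[[1,0]]))-90,np.linalg.norm((t-h)[:2]))
s=(p[...,0].astype(int)-p[...,2]>60)&(p[...,0]>110); s[:, :340]=0;s[:,375:]=0;s[:180]=0;s[215:]=0
v,u=np.nonzero(s);print(u.min(),u.max(),v.min(),v.max(),u.mean(),v.mean())
cv2.imwrite('pics/w3c.png',cv2.resize(p[120:270,210:380],None,fx=4,fy=4,interpolation=2)[:,:,::-1])
E
```

```text
motor top 4153 0.06033829601221713 (0.4244837760925293, 0.2676033675670624) 0.031249893829226494 mean [0.42327103 0.26744655]
flange 4448 (0.4302140176296234, 0.2636744976043701) 0.07122112810611725
hole [0.42422692 0.268875   0.06      ]
[0.40780754 0.33771584 0.01      ] 13.41509986273661 0.07077186733551502
[0.40807712 0.33882209 0.01      ] 13.000966636570013 0.07178726700983529
344 374 180 214 362.5989650711514 197.9366106080207
```

View pics/w3c.png

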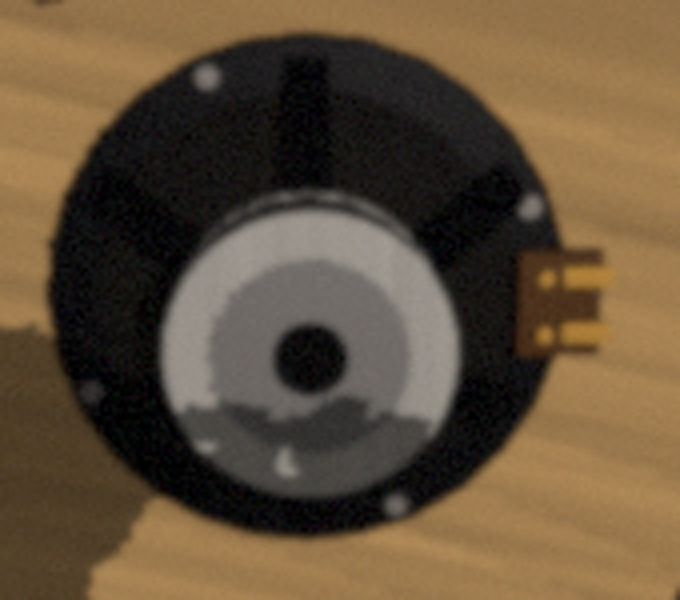

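```bash
python3 - <<'E'
from h import *
p,d,m=load('wrist3.npz')
s=readout.state(); T=R.from_euler('xyz',s['tool_rot']).as_matrix()
for (u,v) in [(175,275),(180,285),(165,285),(150,300),(183,300),(385,275),(390,285),(383,300),(400,290)]:
    X=w(m,d,np.array([u]),np.array([v]))[0]; print((u,v),np.round(T.T@(X-s['eef_pos']),4))
E
```

```text
(175, 275) [ 0.01   -0.0431  0.1492]
(180, 285) [ 0.0028 -0.0432  0.1542]
(165, 285) [ 0.0108 -0.0437  0.1395]
(150, 300) [ 0.011  -0.0452  0.1287]
(183, 300) [-0.0048 -0.0427  0.1548]
(385, 275) [0.0097 0.0424 0.1498]
(390, 285) [0.0087 0.0424 0.1433]
(383, 300) [-0.0017  0.0425  0.1496]
(400, 290) [0.011  0.0433 0.1354]
```

>>> send_rows([
  [-1.5,5.3,20],
  [-1.5,5.3,60],
  [-1.5,5.3,100],
  [-1.5,5.3,130],
  [-1.5,5.3,148],
  [-1.5,5.3,156],
  [-1.5,5.3,156],
], twist=[0,0,0,0,0,0,0], hand=[1,1,1,1,1,1,1], grip_force=40)

```text
t: 6.05
eef_pos: [0.4243, 0.2682, 0.1956]
tool_rot: [-3.141, 0.001, -2.921]
wrist_force: [0.7, -0.1, -0.2]
gripper_width: 0.999
```

>>> send_rows([
  [0,0,0],
  [0,0,0],
  [0,0,0],
  [0,0,0],
  [0,0,0],
  [0,0,0],
], twist=[0,0,0,0,0,0], hand=[-1,-1,-1,-1,-1,-1], grip_force=40)

```text
t: 6.8
eef_pos: [0.4251, 0.2685, 0.1971]
tool_rot: [-3.141, 0.003, -2.921]
wrist_force: [0.4, -2.6, 6.1]
gripper_width: 0.71
```

```bash
python3 - <<'E'
from h import *
s=readout.state(); print(s['t'],np.round(s['eef_pos'],4),np.degrees(s['tool_rot']),s['gripper_width'],s['wrist_force'])
p,d,m=grab('wrist','wrist4.png')
E
```

```text
6.8 [0.4251 0.2685 0.1971] [-179.9804456     0.18814493 -167.33934097] 0.709965615375019 [ 0.37543484 -2.58661924  6.08698986]
```

View pics/wrist4.png

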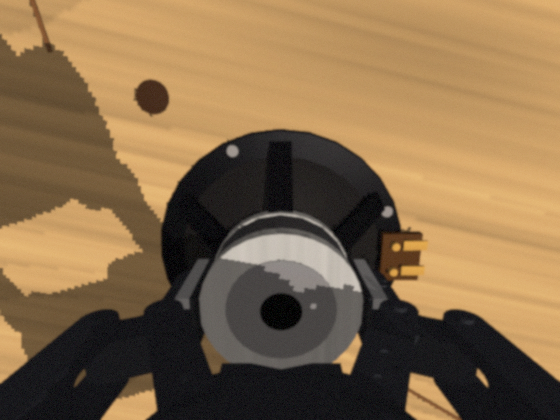

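>>> send_rows([
  [0,0,-8],
  [0,0,-30],
  [0,0,-70],
  [0,0,-120],
  [0,0,-170],
  [0,0,-210],
  [0,0,-222],
  [0,0,-222],
], twist=[0,0,0,0,0,0,0,0], hand=[-1,-1,-1,-1,-1,-1,-1,-1])

```text
t: 7.85
eef_pos: [0.4241, 0.2683, 0.4188]
tool_rot: [-3.141, 0.003, -2.921]
wrist_force: [-0.0, 0.4, -5.2]
gripper_width: 0.714
```

```bash
python3 - <<'E'
from h import *
s=readout.state(); print(s['t'],np.round(s['eef_pos'],4),np.degrees(s['tool_rot']),s['gripper_width'],s['wrist_force'],s['ft_torque'])
p,d,m=grab('wrist','wrist5.png')
E
```

```text
7.85 [0.4241 0.2683 0.4188] [-179.98671911    0.19521695 -167.33896032] 0.7142110405203521 [-0.00692483  0.38431324 -5.23645314] [-0.02260984 -0.05417546 -0.00685119]
```

View pics/wrist5.png

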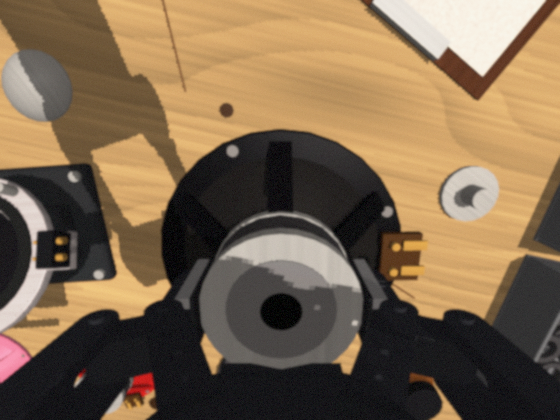

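>>> send_rows([
  [0,-15,0],
  [-1,-45,0],
  [-3,-85,0],
  [-4,-125,0],
  [-5,-165,0],
  [-7,-205,0],
  [-8,-245,0],
  [-9,-275,0],
  [-9.5,-288,0],
  [-9.5,-288,0],
  [-9.5,-288,0],
], twist=[0,-1,-2,-3,-3.8,-3.8,-3.8,-3.8,-3.8,-3.8,-3.8], hand=[-1,-1,-1,-1,-1,-1,-1,-1,-1,-1,-1])

```text
t: 9.28
eef_pos: [0.4958, -0.0103, 0.4169]
tool_rot: [-3.142, -0.001, -2.854]
wrist_force: [-0.3, -0.4, -3.9]
gripper_width: 0.717
```

```bash
cat > tgt.py <<'E'
from h import *
S=np.load('seat.npz'); seat,ex,ey,n=S['s'],S['ex'],S['ey'],S['n']; u=np.array([ex[0],ex[1],0]);u/=np.linalg.norm(u); sl=np.arctan2(ex[2],ex[:2]@u[:2]); z=np.array([0,0,1.])
F=.197; g=.048
def tcp(s,bias=.002,lift=0):
    "driver tilted by s, uphill rim edge at its final place (+bias uphill)"
    E=seat+(.065+bias)*ex+lift*n; r=np.cos(s)*u+np.sin(s)*z; a=-np.sin(s)*u+np.cos(s)*z
    return E-.065*r+g*a+(F-g)*z
def rel(P):
    s=readout.state(); T=R.from_euler('xyz',s['tool_rot']).as_matrix(); return np.round(1000*T.T@(P-s['eef_pos']),1)
def st():
    s=readout.state(); print('t',round(s['t'],2),np.round(s['eef_pos'],4),'yaw',round(np.degrees(s['tool_rot'][2]),2),'F',np.round(s['wrist_force'],1),'M',np.round(s['ft_torque'],2),'w',round(s['gripper_width'],3))
E
python3 - <<'E'
from tgt import *
st()
for l in [.08,.05,.03,.015,.008,.004,0]: print(l,rel(tcp(0,lift=l)),tcp(0,lift=l))
for a in np.linspace(0,1,6): print(a,rel(tcp(a*sl)))
p,d,m=grab('scene','scene2.png');cv2.imwrite('pics/scene2c.png',cv2.resize(p[90:300,180:400],None,fx=3.5,fy=2.8*1.02,interpolation=2)[:,:,::-1])
E
```

```text
t 9.28 [ 0.4958 -0.0103  0.4169] yaw -163.52 F [-0.3 -0.4 -3.9] M [ 0.02 -0.02 -0.03] w 0.717
0.08 [-0.5 -0.6 -2.2] [ 0.49648391 -0.01073168  0.4191325 ]
0.05 [-13.1  -0.6  25. ] [ 0.5085617  -0.00713455  0.39190774]
0.03 [-21.5  -0.6  43.1] [ 0.51661357 -0.00473647  0.3737579 ]
0.015 [-27.8  -0.6  56.8] [ 0.52265247 -0.0029379   0.36014552]
0.008 [-30.8  -0.6  63.1] [ 0.52547062 -0.00209858  0.35379308]
0.004 [-32.4  -0.6  66.7] [ 0.52708099 -0.00161896  0.35016311]
0 [-34.1  -0.6  70.4] [ 0.52869136 -0.00113934  0.34653314]
0.0 [-34.1  -0.6  70.4]
0.2 [-30.2  -0.6  76.2]
0.4 [-26.8  -0.6  82.3]
0.6000000000000001 [-24.   -0.6  88.7]
0.8 [-21.7  -0.6  95.3]
1.0 [-20.   -0.6 102.1]
```

View pics/scene2c.png

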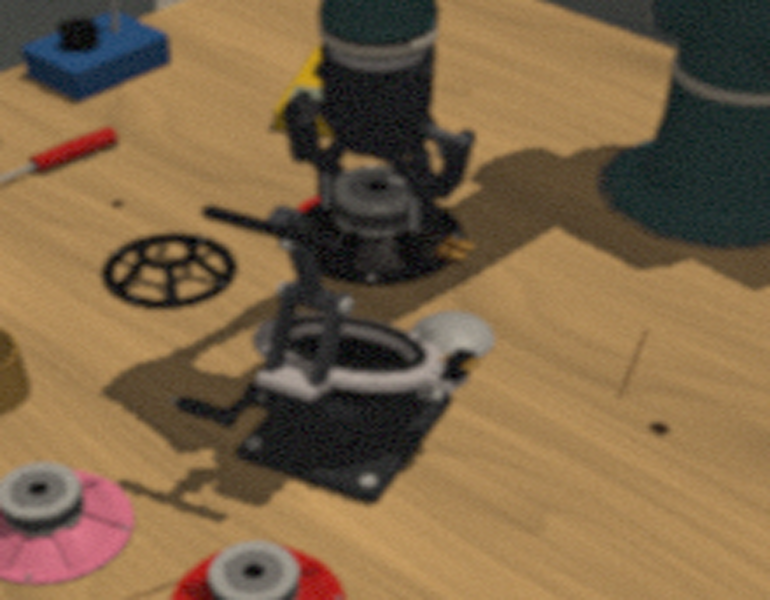

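>>> send_rows([
  [-4,-0.6,5],
  [-10,-0.6,18],
  [-16,-0.6,31],
  [-21,-0.6,43],
  [-25,-0.6,51],
  [-28,-0.6,57],
  [-31,-0.6,63],
  [-31,-0.6,63],
  [-31,-0.6,63],
], twist=[0,0,0,0,0,0,0,0,0], hand=[-1,-1,-1,-1,-1,-1,-1,-1,-1], grip_force=25)

```text
t: 10.45
eef_pos: [0.5259, -0.0019, 0.3545]
tool_rot: [-3.141, 0.0, -2.853]
wrist_force: [-0.3, -0.3, -4.5]
gripper_width: 0.714
```

```bash
cat > look.py <<'E'
from tgt import *
import sys
st()
k=sys.argv[1]
p,d,m=grab('scene');cv2.imwrite(f'pics/sc{k}.png',cv2.resize(p[110:270,220:360],None,fx=4,fy=3.7,interpolation=2)[:,:,::-1]); np.savez(f'sc{k}.npz',p=p,d=d,o=m['origin'],r=m['rotation'],K=m['K'])
for l in [.008,.004,0,-.003]: print(l,rel(tcp(0,lift=l)))
for a in np.linspace(0,1,6): print(a,rel(tcp(a*sl)))
E
python3 look.py 3
```

```text
t 10.45 [ 0.5259 -0.0019  0.3545] yaw -163.49 F [-0.3 -0.3 -4.5] M [-0.01 -0.04 -0.01] w 0.714
0.008 [ 0.4 -0.1  0.8]
0.004 [-1.2 -0.1  4.5]
0 [-2.9 -0.1  8.1]
-0.003 [-4.2 -0.1 10.8]
0.0 [-2.9 -0.1  8.1]
0.2 [ 1.  -0.1 13.9]
0.4 [ 4.4 -0.1 20. ]
0.6000000000000001 [ 7.3 -0.1 26.4]
0.8 [ 9.5 -0.1 33. ]
1.0 [11.3 -0.1 39.8]
```

View pics/sc3.png

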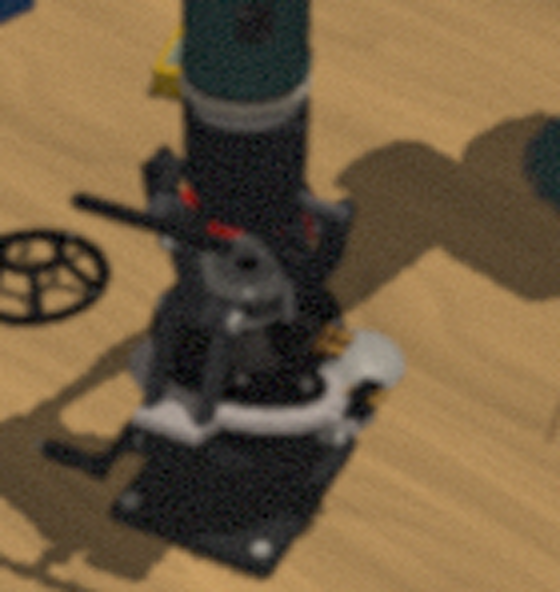

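Lower gently to the touch.

>>> send_rows([
  [-1,0,4],
  [-2,0,6],
  [-3,0,8],
  [-3,0,9.5],
], twist=[0,0,0,0], hand=[-1,-1,-1,-1], grip_force=22)

```text
t: 11.0
eef_pos: [0.5288, -0.001, 0.3449]
tool_rot: [-3.141, 0.0, -2.853]
wrist_force: [0.5, -0.6, -4.4]
gripper_width: 0.711
```

```bash
python3 look.py 4
```

```text
t 11.0 [ 0.5288 -0.001   0.3449] yaw -163.49 F [ 0.5 -0.6 -4.4] M [-0.01 -0.04 -0.01] w 0.711
0.008 [ 3.4 -0.1 -9.1]
0.004 [ 1.7 -0.1 -5.5]
0 [ 0.  -0.1 -1.8]
-0.003 [-1.2 -0.1  0.9]
0.0 [ 0.  -0.1 -1.8]
0.2 [ 3.9 -0.1  4. ]
0.4 [ 7.3 -0.1 10.1]
0.6000000000000001 [10.2 -0.1 16.5]
0.8 [12.5 -0.1 23.1]
1.0 [14.2 -0.1 29.9]
```

>>> send_rows([
  [0,0,1],
  [0,0,2],
  [0,0,3],
  [0,0,3],
], twist=[0,0,0,0], hand=[-1,-1,-1,-1], grip_force=22)

```text
t: 11.55
eef_pos: [0.5286, -0.0011, 0.3428]
tool_rot: [-3.141, 0.0, -2.853]
wrist_force: [-4.0, 0.3, 3.8]
gripper_width: 0.715
```

```bash
python3 look.py 5
```

```text
t 11.55 [ 0.5286 -0.0011  0.3428] yaw -163.48 F [-4.   0.3  3.8] M [0.06 0.51 0.11] w 0.715
0.008 [  3.2  -0.1 -11. ]
0.004 [ 1.6 -0.1 -7.4]
0 [-0.1 -0.1 -3.7]
-0.003 [-1.4 -0.1 -1. ]
0.0 [-0.1 -0.1 -3.7]
0.2 [ 3.8 -0.1  2.1]
0.4 [ 7.2 -0.1  8.2]
0.6000000000000001 [10.  -0.1 14.6]
0.8 [12.3 -0.1 21.2]
1.0 [14.  -0.1 28. ]
```

>>> send_rows([
  [1.5,0,1],
  [3,0,2],
  [4,0,3.5],
  [5.5,0,5.5],
  [6.5,0,7],
  [7.2,0,8.5],
], twist=[0,0,0,0,0,0], hand=[-1,-1,-1,-1,-1,-1], grip_force=22)

```text
t: 12.35
eef_pos: [0.5216, -0.0033, 0.3342]
tool_rot: [-3.141, -0.0, -2.853]
wrist_force: [2.5, 1.5, 2.8]
gripper_width: 0.716
```

```bash
python3 look.py 6;  python3 - <<'E'
from h import *
p,d,m=grab('wrist','wrist6.png')
E
```

```text
t 12.35 [ 0.5216 -0.0033  0.3342] yaw -163.49 F [2.5 1.5 2.8] M [ 0.3  -0.81  0.05] w 0.716
0.008 [ -4.2   0.1 -19.9]
0.004 [ -5.9   0.1 -16.2]
0 [ -7.6   0.1 -12.6]
-0.003 [-8.8  0.1 -9.9]
0.0 [ -7.6   0.1 -12.6]
0.2 [-3.7  0.1 -6.8]
0.4 [-0.3  0.1 -0.7]
0.6000000000000001 [2.6 0.1 5.7]
0.8 [ 4.8  0.1 12.4]
1.0 [ 6.5  0.1 19.1]
```

View pics/wrist6.png

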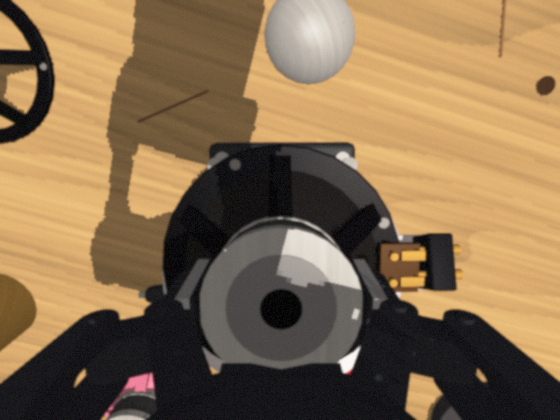

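View pics/sc6.png

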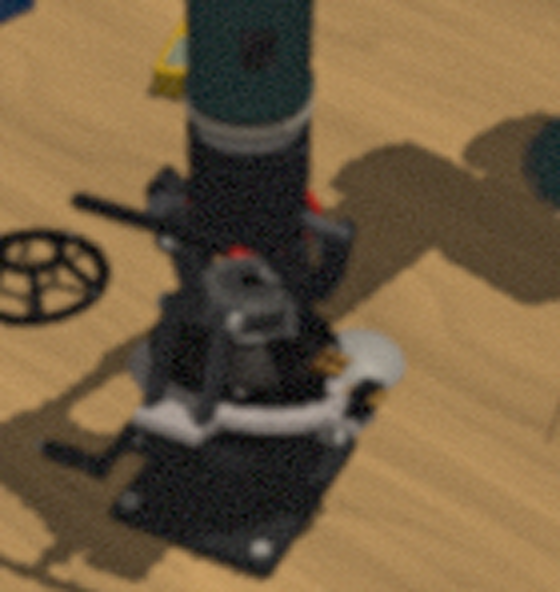

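```bash
cat > tilt.py <<'E'
from tgt import *
import sys
def tilt(k):
    p,d,m=grab('wrist',f'wr{k}.png')
    vv,uu=np.mgrid[225:355,205:358]; uu=uu.ravel();vv=vv.ravel()
    X=w(m,d,uu,vv); g=np.array([-n])*0
    zc=X[:,2]; s=(d[vv,uu]>0)&(np.hypot(uu-281,vv-308)>22)&(np.hypot(uu-281,(vv-308)*1.25)<66)
    P=X[s]
    for _ in range(8):
        c=np.median(P,0) if _==0 else P.mean(0); nn=np.linalg.svd(P-P.mean(0))[2][2]; nn*=np.sign(nn[2]); e=(X[s]-P.mean(0))@nn; P=X[s][abs(e)<max(.002,.01/(1+_))]
    c=P.mean(0); M=np.stack([ex,ey,n],1)
    print('back normal',np.round(nn,3),'tilt deg',np.degrees(np.arccos(nn[2])),'angle to seat z',np.degrees(np.arccos(nn@n)),len(P),'c in seat mm',np.round(1000*M.T@(c-seat),1),'normal in seat',np.round(M.T@nn,3))
    # hole centre -> on back plane
    return p,d,m,nn,c
if __name__=='__main__': st(); tilt(sys.argv[1])
E
python3 tilt.py 7
```

```text
t 12.45 [ 0.5214 -0.0033  0.3339] yaw -163.49 F [1.9 0.1 0. ] M [ 0.07 -0.62 -0.07] w 0.712
back normal [-0.139 -0.039  0.99 ] tilt deg 8.31002757064819 angle to seat z 16.530370574346446 9107 c in seat mm [18.1  0.  74.8] normal in seat [0.285 0.002 0.959]
```

>>> send_rows([
  [1,0,2],
  [2,0,4],
  [2.8,0,6],
  [3.6,0,8],
  [4.3,0,10],
  [4.9,0,12],
  [4.9,0,12],
], twist=[0,0,0,0,0,0,0], hand=[-1,-1,-1,-1,-1,-1,-1], grip_force=22)

```text
t: 13.38
eef_pos: [0.5162, -0.0049, 0.3219]
tool_rot: [-3.141, -0.003, -2.853]
wrist_force: [-4.6, -1.9, 5.7]
gripper_width: 0.717
```

```bash
python3 tilt.py 8; python3 look.py 8
```

```text
t 13.38 [ 0.5162 -0.0049  0.3219] yaw -163.48 F [-4.6 -1.9  5.7] M [-0.12  0.23 -0.  ] w 0.717
back normal [-0.293 -0.085  0.952] tilt deg 17.783518004645018 angle to seat z 7.056914802605791 9104 c in seat mm [ 7.7  0.1 66.4] normal in seat [0.123 0.002 0.992]
t 13.43 [ 0.5162 -0.0049  0.3219] yaw -163.48 F [-5.  -1.1  5.9] M [-0.2   0.27  0.03] w 0.713
0.008 [ -9.6   0.  -32. ]
0.004 [-11.3   0.  -28.3]
0 [-13.    0.  -24.7]
-0.003 [-14.3   0.  -22. ]
0.0 [-13.    0.  -24.7]
0.2 [ -9.1   0.  -18.9]
0.4 [ -5.7   0.  -12.8]
0.6000000000000001 [-2.9  0.  -6.4]
0.8 [-0.6  0.   0.3]
1.0 [1.1 0.  7.1]
```

>>> send_rows([
  [0.5,0,1.5],
  [0.8,0,3],
  [1.1,0,4.5],
  [1.3,0,6],
  [1.5,0,7.2],
  [1.5,0,7.2],
], twist=[0,0,0,0,0,0], hand=[-1,-1,-1,-1,-1,-1], grip_force=22)

```text
t: 14.22
eef_pos: [0.5155, -0.0049, 0.3189]
tool_rot: [-3.141, 0.001, -2.854]
wrist_force: [-10.8, 2.1, 22.9]
gripper_width: 0.713
```

```bash
python3 tilt.py 9; python3 look.py 9
```

```text
t 14.22 [ 0.5155 -0.0049  0.3189] yaw -163.51 F [-10.8   2.1  22.9] M [0.42 0.89 0.04] w 0.713
back normal [-0.329 -0.095  0.94 ] tilt deg 20.003257421121923 angle to seat z 4.838528576870148 9105 c in seat mm [ 6.1  0.3 64.1] normal in seat [0.084 0.003 0.996]
t 14.28 [ 0.5154 -0.0049  0.3188] yaw -163.5 F [-10.7   2.8  23.8] M [ 0.5   0.93 -0.07] w 0.713
0.008 [-10.4  -0.2 -35. ]
0.004 [-12.1  -0.2 -31.4]
0 [-13.8  -0.2 -27.7]
-0.003 [-15.   -0.2 -25. ]
0.0 [-13.8  -0.2 -27.7]
0.2 [ -9.9  -0.2 -21.9]
0.4 [ -6.5  -0.2 -15.8]
0.6000000000000001 [-3.6 -0.2 -9.4]
0.8 [-1.3 -0.2 -2.8]
1.0 [ 0.4 -0.2  4. ]
```

View pics/wr9.png

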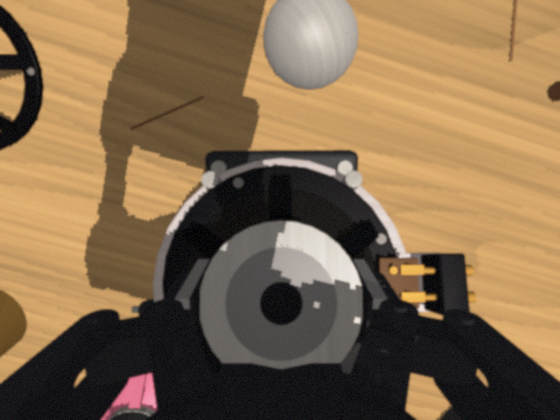

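```bash
python3 - <<'E'
from tilt import *
from scipy.optimize import least_squares
p,d,m,nn,c=tilt(10)
K=np.array(m['K']);M=np.stack([ex,ey,n],1)
def ray(uv):
    r=m['rotation']@np.array([(uv[0]-K[0,2])/K[0,0],(uv[1]-K[1,2])/K[1,1],1]); o=np.array(m['origin']); t=((c-o)@nn)/(r@nn); return o+t*r
B=ray((281,303)); 
print('back centre seat',1000*M.T@(B-seat)); Fc=B-.06*nn; print('face centre seat',1000*M.T@(Fc-seat))
e=ex-nn*(ex@nn); e/=np.linalg.norm(e); f=np.cross(nn,e)
for nm,q in [('up edge',Fc+.065*e),('gask up',Fc+.061*e),('low',Fc-.065*e),('low+y',Fc-.0512*e+.04*f),('low-y',Fc-.0512*e-.04*f),('tag',Fc+.01*nn+.07*f)]: print(nm,np.round(1000*M.T@(q-seat),1))
o=cv2.resize(p[130:330,130:490],None,fx=2.2,fy=2.2,interpolation=2)
cv2.imwrite('pics/wr10c.png',o[:,:,::-1])
E
```

```text
back normal [-0.33  -0.095  0.939] tilt deg 20.094755470291776 angle to seat z 4.7473359865072124 9102 c in seat mm [ 6.1  0.3 64. ] normal in seat [0.083 0.003 0.997]
back centre seat [ 4.83736706  0.30501174 64.13073976]
face centre seat [-0.12566864  0.14199322  4.33657866]
up edge [64.7  0.1 -1. ]
gask up [60.7  0.1 -0.7]
low [-64.9   0.2   9.7]
low+y [-51.2  40.2   8.5]
low-y [-51.2 -39.8   8.7]
tag [ 0.7 70.2 14.1]
```

View pics/wr10c.png

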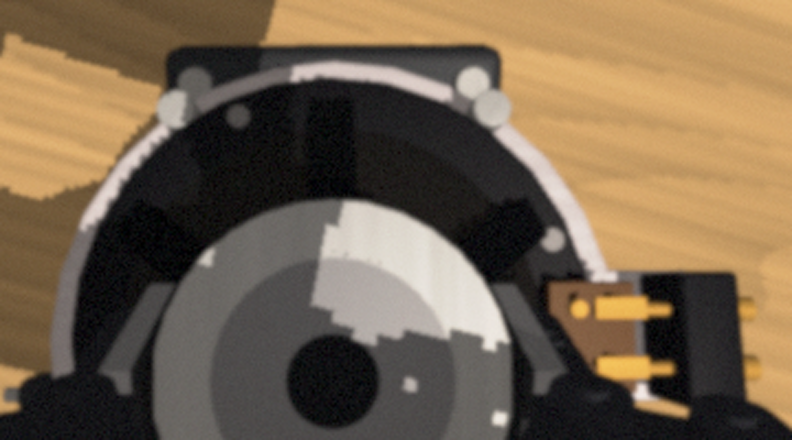

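>>> send_rows([
  [0,0,1],
  [0,0,1],
  [0,0,1],
  [0,0,1],
  [0,0,1],
], twist=[0,0,0,0,0], hand=[0.41,0.42,0.43,0.435,0.44], grip_force=20)

```text
t: 15.0
eef_pos: [0.5155, -0.0047, 0.3188]
tool_rot: [-3.142, 0.001, -2.854]
wrist_force: [-4.5, 0.3, 9.8]
gripper_width: 0.719
```

```bash
python3 tilt.py 11; python3 look.py 11|tail -1
```

```text
t 15.0 [ 0.5155 -0.0047  0.3188] yaw -163.51 F [-4.5  0.3  9.8] M [ 0.2   0.25 -0.07] w 0.719
back normal [-0.332 -0.097  0.938] tilt deg 20.20839357792714 angle to seat z 4.6318974670900825 9112 c in seat mm [ 6.3  0.5 64. ] normal in seat [0.081 0.002 0.997]
1.0 [ 0.6 -0.3  4. ]
```

View pics/wr11.png

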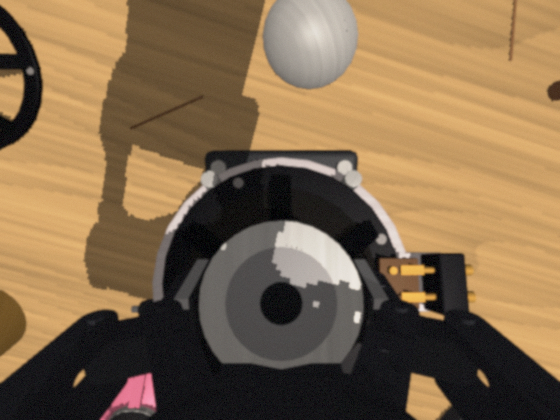

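>>> send_rows([
  [0,0,-1],
  [0,0,-2],
  [0,0,-2],
  [0,0,-2],
], twist=[0,0,0,0], hand=[0.44,0.44,0.445,0.45], grip_force=20)

```text
t: 15.6
eef_pos: [0.5153, -0.0046, 0.3202]
tool_rot: [3.141, -0.0, -2.854]
wrist_force: [0.9, 1.3, -3.1]
gripper_width: 0.724
```

```bash
python3 tilt.py 12; python3 look.py 12|tail -1
```

```text
t 15.6 [ 0.5153 -0.0046  0.3202] yaw -163.5 F [ 0.9  1.3 -3.1] M [ 0.07 -0.15  0.03] w 0.724
back normal [-0.328 -0.096  0.94 ] tilt deg 19.965768098819566 angle to seat z 4.873903220733043 9106 c in seat mm [ 6.6  0.7 64.9] normal in seat [0.085 0.001 0.996]
1.0 [ 0.3 -0.5  5.6]
```

>>> send_rows([
  [0,0,1],
  [0,0,2],
  [0.3,0,3],
  [0.3,0,4],
  [0.3,0,5],
], twist=[0,0,0,0,0], hand=[0.45,0.45,0.45,0.45,0.45], grip_force=20)

```text
t: 16.32
eef_pos: [0.5149, -0.0048, 0.3152]
tool_rot: [3.141, -0.001, -2.854]
wrist_force: [-2.5, -0.1, 2.8]
gripper_width: 0.723
```

```bash
python3 tilt.py 13; python3 look.py 13|tail -1
```

```text
t 16.32 [ 0.5149 -0.0048  0.3152] yaw -163.5 F [-2.5 -0.1  2.8] M [0.11 0.35 0.02] w 0.723
back normal [-0.397 -0.118  0.91 ] tilt deg 24.458805714439187 angle to seat z 0.3802453481619123 9102 c in seat mm [ 4.   0.6 59.7] normal in seat [ 0.007 -0.     1.   ]
1.0 [-0.1 -0.5  0.4]
```

```bash
cat > pos.py <<'E'
from tilt import *
def pos(k,hole=None):
    p,d,m,nn,c=tilt(k)
    K=np.array(m['K']);M=np.stack([ex,ey,n],1)
    g=cv2.cvtColor(p,cv2.COLOR_RGB2GRAY)
    if hole is None:
        t=(g[280:335,255:310]<25).astype(np.uint8); nl,lab,stt,cen=cv2.connectedComponentsWithStats(t); i=min(range(1,nl),key=lambda i:abs(cen[i]-27).sum()-stt[i,4]*.01); hole=cen[i]+[255,280]
    r=m['rotation']@np.array([(hole[0]-K[0,2])/K[0,0],(hole[1]-K[1,2])/K[1,1],1]); o=np.array(m['origin']); B=o+r*((c-o)@nn)/(r@nn)
    print('hole',np.round(hole,1),'back seat',np.round(1000*M.T@(B-seat),1),'centre',np.round(1000*M.T@(B-.03*nn-seat),1))
if __name__=='__main__': st(); pos(sys.argv[1])
E
python3 pos.py 14
```

```text
t 16.43 [ 0.5149 -0.0048  0.3152] yaw -163.5 F [-1.5 -0.1 -2. ] M [-0.07  0.19  0.05] w 0.723
back normal [-0.397 -0.119  0.91 ] tilt deg 24.469650017185124 angle to seat z 0.3706128822694453 9100 c in seat mm [ 4.   0.7 59.7] normal in seat [ 0.006 -0.001  1.   ]
hole [280.6 298.1] back seat [ 1.   0.5 59.7] centre [ 0.8  0.6 29.7]
```

View pics/wr14.png

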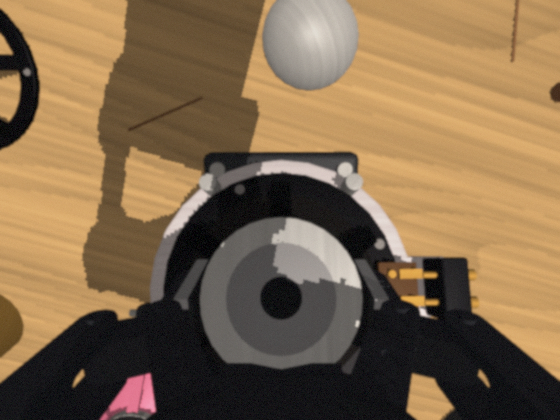

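>>> send_rows([
  [0.6,0,0.3],
  [1.3,0,0.8],
  [1.8,0,1],
  [1.8,0,1],
], twist=[0,0,0,0], hand=[0.45,0.45,0.45,0.45], grip_force=20)

```text
t: 16.98
eef_pos: [0.5136, -0.0052, 0.3149]
tool_rot: [3.141, 0.001, -2.854]
wrist_force: [1.8, 2.3, 1.9]
gripper_width: 0.721
```

```bash
python3 pos.py 15
```

```text
t 16.98 [ 0.5136 -0.0052  0.3149] yaw -163.51 F [1.8 2.3 1.9] M [ 0.36 -0.32  0.06] w 0.721
back normal [-0.399 -0.119  0.909] tilt deg 24.580041971038224 angle to seat z 0.25916288696254763 9098 c in seat mm [ 3.   0.6 59.7] normal in seat [ 0.005 -0.     1.   ]
hole [280.7 300.2] back seat [ 0.8  0.5 59.7] centre [ 0.7  0.5 29.7]
```

Seated and flat. Open slowly with zero-shift, then more.

>>> send_rows([
  [0,0,0],
  [0,0,0],
  [0,0,0],
  [0,0,0],
  [0,0,0],
  [0,0,0],
  [0,0,0],
], twist=[0,0,0,0,0,0,0], hand=[0.46,0.48,0.52,0.6,0.8,1,1])

```text
t: 17.9
eef_pos: [0.5136, -0.0052, 0.3148]
tool_rot: [3.141, 0.001, -2.854]
wrist_force: [-0.2, 0.7, -0.5]
gripper_width: 1.002
```

```bash
python3 pos.py 16
```

```text
t 17.9 [ 0.5136 -0.0052  0.3148] yaw -163.51 F [-0.2  0.7 -0.5] M [ 0.04 -0.07 -0.01] w 1.002
back normal [-0.399 -0.118  0.909] tilt deg 24.620586062374187 angle to seat z 0.22016152391966162 9105 c in seat mm [ 2.9  0.7 59.7] normal in seat [0.004 0.    1.   ]
hole [280.6 300.6] back seat [ 0.8  0.5 59.7] centre [ 0.7  0.5 29.7]
```

View pics/wr16.png

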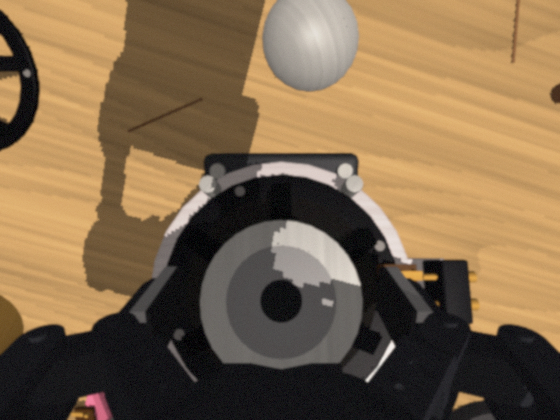

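>>> send_rows([
  [0,0,-8],
  [2,0,-25],
  [8,0,-60],
  [15,0,-100],
  [25,0,-140],
  [35,0,-180],
  [40,0,-220],
  [40,0,-245],
  [40,0,-245],
  [40,0,-245],
  [40,0,-245],
  [40,0,-245],
], twist=[0,0,0,0,0,10,20,30,40,50,60,70], hand=[1,1,1,1,1,1,1,1,1,1,1,1])

```text
t: 19.45
eef_pos: [0.4745, -0.0166, 0.5615]
tool_rot: [3.139, 0.001, 2.202]
wrist_force: [-0.2, 0.3, 0.4]
gripper_width: 1.002
```

```bash
cat > bar.py <<'E'
from tgt import *
M=np.stack([ex,ey,n],1)
def bar(th,y=0): return seat+M@(np.array([94-124*np.cos(th)+20*np.sin(th),y,72+124*np.sin(th)+20*np.cos(th)])/1000)
def meas(name,k):
    p,d,m=grab(name,f'{name}{k}.png'); np.savez(f'{name}{k}.npz',p=p,d=d,o=m['origin'],r=m['rotation'],K=m['K'])
    vv,uu=np.mgrid[0:420,0:560]; X=w(m,d,uu.ravel(),vv.ravel()); ok=(d.ravel()>0)
    L=1000*(X-seat)@M; H=L-np.array([94,0,72]); r=np.hypot(H[:,0],H[:,2])
    s=ok&(abs(L[:,1])<52)&(abs(L[:,1])>14)&(abs(r-125)<14)&(L[:,2]>60)
    ang=np.arctan2(H[s,2],-H[s,0])+np.arctan2(20,124)*0
    # surface points -> angle of bar centre
    if s.sum():
        a=np.median(ang); print(name,s.sum(),'theta~',a-np.arctan2(20,124),'spread',np.percentile(ang,[10,90])-a,'y range',np.percentile(L[s,1],[1,99]),'r',np.median(r[s]))
    return p,d,m
E
python3 - <<'E'
from bar import *
st()
for c in ['scene','top','wrist']: meas(c,20)
E
```

```text
t 19.45 [ 0.4745 -0.0166  0.5615] yaw 126.17 F [-0.2  0.3  0.4] M [ 0.05 -0.06  0.03] w 1.002
scene 164 theta~ 2.2863502715356643 spread [-0.03979549  0.02797572] y range [-44.42343278  50.68244746] r 129.9343659801977
top 51 theta~ 2.2329661365560716 spread [-2.46471142  0.03583003] y range [-47.13940131  50.53366999] r 129.84324417667307
wrist 1341 theta~ 2.226842435845708 spread [-0.01326486  0.02578282] y range [-15.83254227  49.71254122] r 128.3412309311388
```

```bash
python3 - <<'E'
from bar import *
for c in ['scene','wrist']:
    p,d,m=load(c+'20.npz'); p=p.copy()
    for th,col in [(2.23,(0,255,0))]:
        for y in (-50,-28,0,50):
            u,v=proj(m,bar(th,y)); cv2.circle(p,(int(round(u)),int(round(v))),2,col,-1); print(c,u,v)
    if c=='scene': p=cv2.resize(p[120:300,200:360],None,fx=4,fy=3.3)
    cv2.imwrite(f'pics/bar_{c}.png',p[:,:,::-1])
print(bar(2.23,-28),bar(2.23,28))
E
```

```text
scene 237.7820180515929 161.245372335554
scene 246.36903856316215 164.13304260464946
scene 257.50525850879114 167.87796567823185
scene 277.9911291168929 174.76701868699683
wrist 470.88489642260646 373.342885684679
wrist 486.5913846187909 348.8471937535038
wrist 507.79647058335723 315.7759402260426
wrist 549.4854378120015 250.75821726937326
[0.63875075 0.00242416 0.34259459] [0.62276617 0.05609438 0.34259459]
```

View pics/bar_wrist.png

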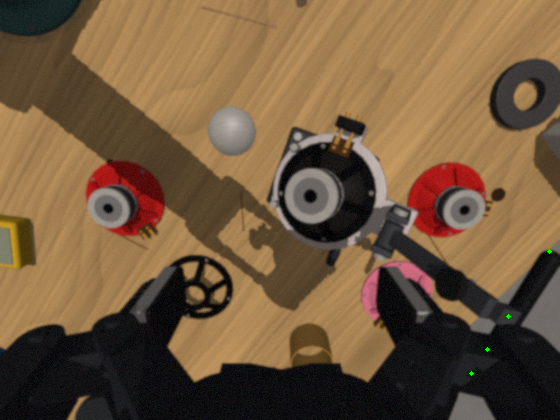

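View pics/bar_scene.png

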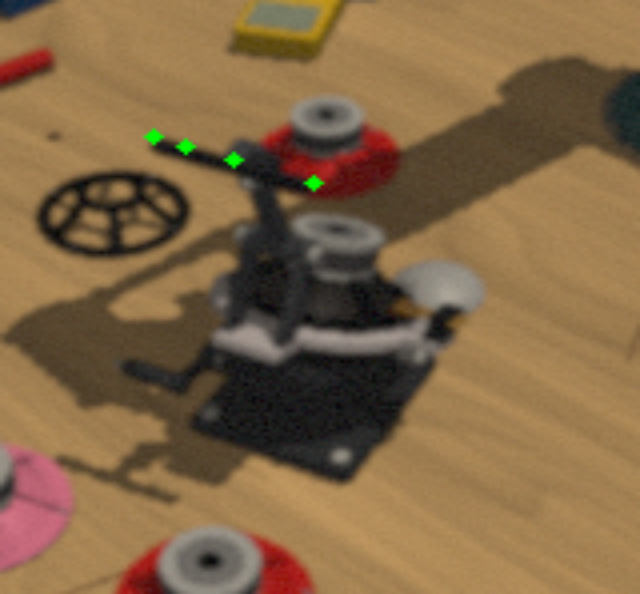

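>>> send_rows([
  [-10,18,0],
  [-25,44,0],
  [-43,75,0],
  [-60,105,0],
  [-74,130,0],
  [-80.6,141,0],
  [-80.6,141,0],
], twist=[6,12,19.6,19.6,19.6,19.6,19.6], hand=[1,1,1,1,1,1,1])

```text
t: 20.48
eef_pos: [0.6361, 0.0029, 0.5613]
tool_rot: [3.14, 0.0, 1.87]
wrist_force: [-0.7, -0.4, -0.4]
gripper_width: 1.004
```

```bash
python3 - <<'E'
from bar import *
st(); print(readout.state()['joints'])
p,d,m=meas('wrist',21)
for th in (2.15,2.23): print(rel(bar(th,-28)))
E
```

```text
t 20.48 [0.6361 0.0029 0.5613] yaw 107.15 F [-0.7 -0.4 -0.4] M [0. 0. 0.] w 1.004
[-3.46604087e-02  1.36424178e-01  1.47328386e+00  2.59289169e-04
  1.53031728e+00 -3.33914920e-01]
wrist 2273 theta~ 2.2446573812841146 spread [-0.025105   0.0380935] y range [-45.92633467  49.07503561] r 131.16469569137266
[ -1.2  -6.9 215.6]
[ -1.3   2.6 219. ]
```

View pics/wrist21.png

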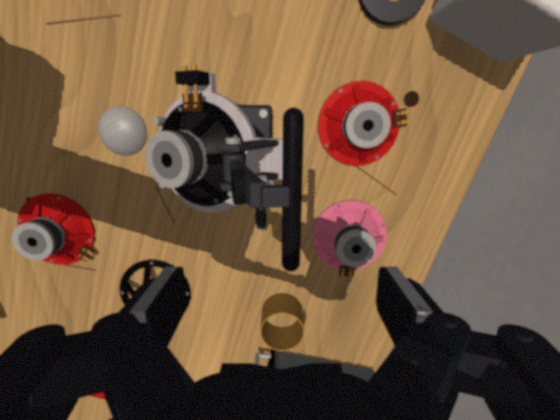

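>>> send_rows([
  [0,2,20],
  [0,2,40],
  [0,2,54],
  [0,2,59],
  [0,2,59],
], twist=[0,0,0,0,0], hand=[1,1,1,1,1], grip_force=20)

```text
t: 21.15
eef_pos: [0.6375, 0.0034, 0.502]
tool_rot: [3.141, 0.0, 1.87]
wrist_force: [-0.1, 0.1, 1.1]
gripper_width: 1.002
```

>>> send_rows([
  [0,0,0],
  [0,0,0],
  [0,0,0],
  [0,0,0],
  [0,0,0],
  [0,0,0],
  [0,0,0],
  [0,0,0],
], twist=[0,0,0,0,0,0,0,0], hand=[-1,-1,-1,-1,-1,-1,-1,-1], grip_force=20)

```text
t: 22.15
eef_pos: [0.638, 0.0036, 0.5032]
tool_rot: [3.137, 0.001, 1.87]
wrist_force: [4.1, 0.3, 4.1]
gripper_width: 0.132
```

```bash
python3 - <<'E'
from bar import *
st()
p,d,m=meas('wrist',22)
s=readout.state(); T=R.from_euler('xyz',s['tool_rot']).as_matrix()
# hinge-based: infer theta from TCP horizontally
for th in np.arange(2.1,2.35,.05): print(round(th,2),rel(bar(th,-28)))
E
```

```text
t 22.15 [0.638  0.0036 0.5032] yaw 107.13 F [4.1 0.3 4.1] M [ 0.27 -0.87 -0.06] w 0.132
wrist 5806 theta~ 2.20985324591031 spread [-0.06154031  0.04906274] y range [-44.59292188  49.22021293] r 131.22578274867334
2.1 [ -1.1 -15.7 155.4]
2.15 [ -1.1  -9.7 157.2]
2.2 [ -1.2  -3.7 159.2]
2.25 [ -1.2   2.1 161.6]
2.3 [ -1.3   7.8 164.2]
```

View pics/wrist22.png

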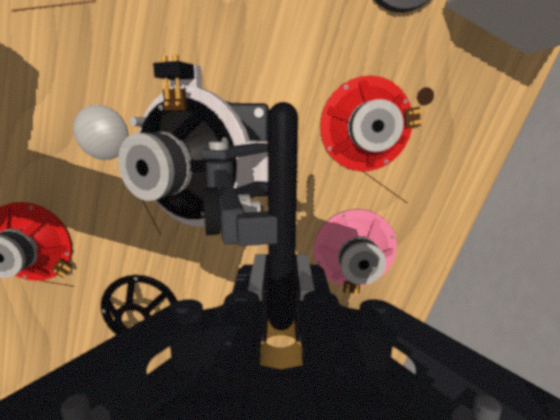

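```bash
python3 - <<'E'
from bar import *
s=readout.state(); T=R.from_euler('xyz',s['tool_rot']).as_matrix(); T=R.from_euler('xyz',[np.pi,0,s['tool_rot'][2]]).as_matrix()
for th in np.r_[2.232-.11*np.arange(1,13)]: print(round(th,2),np.round(1000*T.T@(bar(th)-bar(2.232)),0))
E
```

```text
2.12 [  0. -13.  -5.]
2.01 [  0. -27.  -8.]
1.9 [  0. -40.  -9.]
1.79 [  1. -54.  -9.]
1.68 [  1. -68.  -8.]
1.57 [  1. -81.  -5.]
1.46 [  1. -94.  -0.]
1.35 [   1. -107.    6.]
1.24 [   1. -119.   13.]
1.13 [   1. -130.   21.]
1.02 [   1. -140.   31.]
0.91 [   1. -148.   41.]
```

>>> send_rows([
  [0,-7,-2.5],
  [0,-20,-6.5],
  [0,-33,-8.5],
  [0.5,-47,-9],
  [1,-61,-8.5],
  [1,-74,-6.5],
  [1,-87,-3],
  [1,-100,3],
  [1,-113,9.5],
  [1,-125,17],
  [1,-135,26],
  [1,-140,31],
], twist=[0,0,0,0,0,0,0,0,0,0,0,0], hand=[-1,-1,-1,-1,-1,-1,-1,-1,-1,-1,-1,-1])

```text
t: 23.7
eef_pos: [0.5031, -0.0368, 0.4705]
tool_rot: [3.139, -0.0, 1.87]
wrist_force: [2.1, 0.8, 2.1]
gripper_width: 0.13
```

```bash
python3 - <<'E'
from bar import *
st()
p,d,m=meas('wrist',23); 
p,d,m=meas('scene',23); cv2.imwrite('pics/sc23.png',cv2.resize(p[90:270,190:370],None,fx=3.3,fy=3.3)[:,:,::-1])
s=readout.state(); T=R.from_euler('xyz',[np.pi,0,s['tool_rot'][2]]).as_matrix()
for th in (.9,.96,1.02,1.08): print(round(th,2),rel(bar(th,-28)))
for th in np.r_[1.02-.1*np.arange(0,12)]: print(round(th,2),np.round(1000*T.T@(bar(th)-bar(1.02)),1))
E
```

```text
t 23.7 [ 0.5031 -0.0368  0.4705] yaw 107.11 F [2.1 0.8 2.1] M [ 0.1  -0.48 -0.05] w 0.13
wrist 6799 theta~ 1.0410688401757895 spread [-0.04472861  0.26509343] y range [-44.57433915  48.56914509] r 129.79067682961687
scene 205 theta~ 1.051835720620745 spread [-0.04708468  0.33489175] y range [-45.65123689  50.33603399] r 124.0208525775634
0.9 [ -1.1  -7.8 170.2]
0.96 [ -1.2  -3.2 164.2]
1.02 [ -1.2   1.8 158.5]
1.08 [ -1.3   7.  153.2]
1.02 [0. 0. 0.]
0.92 [ 0.1 -8.1  9.6]
0.82 [  0.1 -15.1  20. ]
0.72 [  0.2 -21.1  31.1]
0.62 [  0.2 -25.9  42.6]
0.52 [  0.3 -29.6  54.6]
0.42 [  0.3 -32.   67. ]
0.32 [  0.3 -33.3  79.5]
0.22 [  0.3 -33.2  92. ]
0.12 [  0.3 -31.9 104.5]
0.02 [  0.3 -29.4 116.8]
-0.08 [  0.2 -25.6 128.8]
```

View pics/sc23.png

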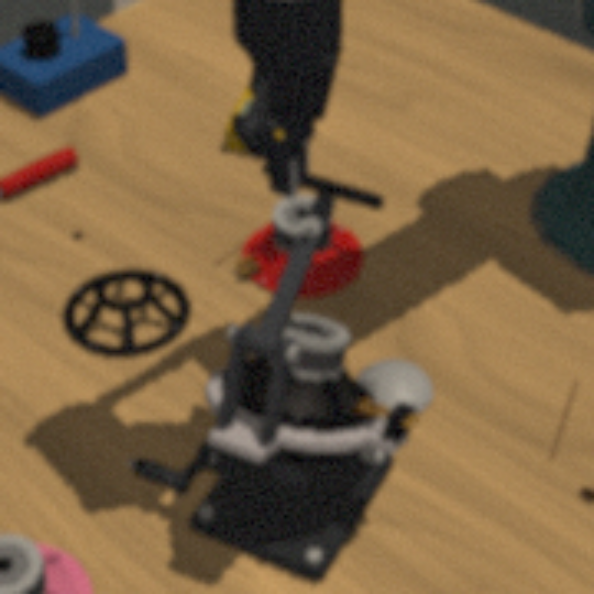

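View pics/wrist23.png

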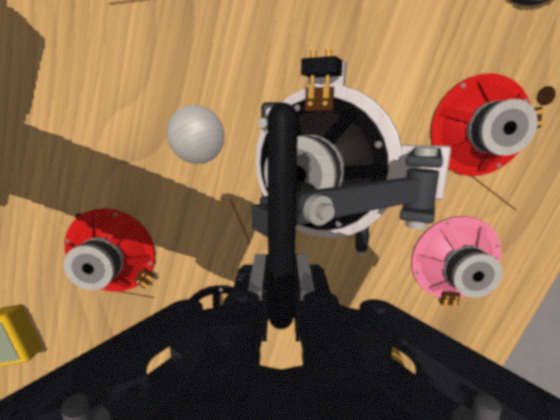

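>>> send_rows([
  [0,-4,5],
  [0,-12,15],
  [0,-18,25],
  [0,-23.5,37],
  [0,-28,49],
  [0,-31,61],
  [0,-33,73],
  [0,-33.5,83],
  [0,-33.3,92],
  [0,-32.5,99],
  [0,-32,102],
], twist=[0,0,0,0,0,0,0,0,0,0,0], hand=[-1,-1,-1,-1,-1,-1,-1,-1,-1,-1,-1])

```text
t: 25.18
eef_pos: [0.4742, -0.0456, 0.3693]
tool_rot: [3.133, 0.0, 1.869]
wrist_force: [9.3, 4.6, 4.6]
gripper_width: 0.127
```

```bash
cat > b2.py <<'E'
from bar import *
import sys
st(); k=sys.argv[1]
p,d,m=meas('wrist',k); 
p,d,m=meas('scene',k); cv2.imwrite(f'pics/sc{k}.png',cv2.resize(p[90:270,190:370],None,fx=3.3,fy=3.3)[:,:,::-1])
for th in (.2,.15,.1,.05,.02,0,-.03): print(round(th,2),rel(bar(th,-28)))
E
python3 b2.py 24
```

```text
t 25.18 [ 0.4742 -0.0456  0.3693] yaw 107.09 F [9.3 4.6 4.6] M [ 0.92 -1.69 -0.03] w 0.127
wrist 11660 theta~ 0.32936043668052184 spread [-0.20748939  0.3832962 ] y range [-43.54674433  47.71894541] r 126.86215790365353
scene 297 theta~ 0.7851026441419057 spread [-0.69968937  0.34128408] y range [-44.44069777  49.30690289] r 121.96440301497819
0.2 [ -1.   -2.5 152.2]
0.15 [ -1.   -1.9 158.4]
0.1 [ -1.   -1.1 164.6]
0.05 [-1.000e+00  1.000e-01  1.708e+02]
0.02 [ -1.    1.  174.5]
0 [ -1.    1.6 176.9]
-0.03 [ -1.    2.7 180.5]
```

View pics/wrist24.png

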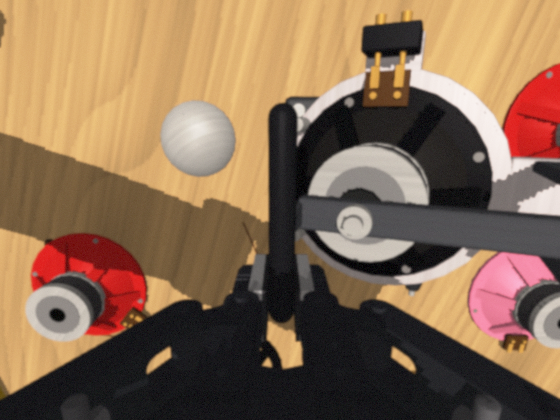

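View pics/sc24.png

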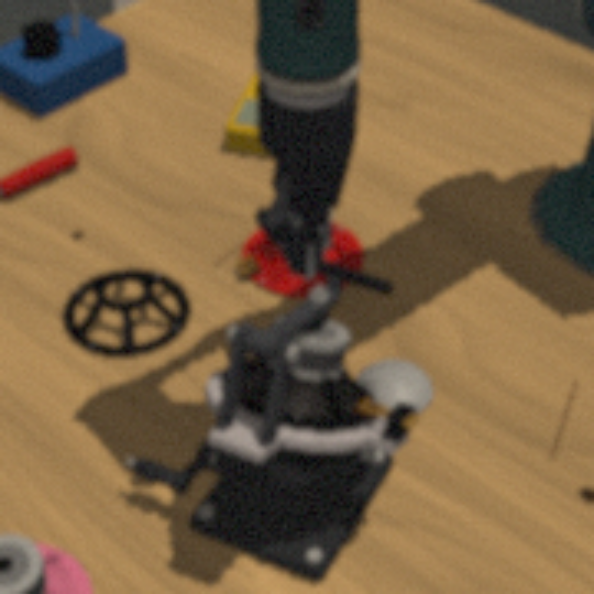

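>>> send_rows([
  [0,0.3,3],
  [0,0.8,6],
  [0,1.5,9],
  [0,2.2,12],
  [0,2.6,14],
  [0,2.6,14],
], twist=[0,0,0,0,0,0], hand=[-1,-1,-1,-1,-1,-1])

```text
t: 26.02
eef_pos: [0.4769, -0.0448, 0.3581]
tool_rot: [3.133, 0.001, 1.869]
wrist_force: [-3.8, 1.8, 19.7]
gripper_width: 0.129
```

```bash
python3 b2.py 25
```

```text
t 26.02 [ 0.4769 -0.0448  0.3581] yaw 107.1 F [-3.8  1.8 19.7] M [ 0.4   0.68 -0.05] w 0.129
wrist 11786 theta~ 0.23981639825138934 spread [-0.21032542  0.39002116] y range [-43.43039075  47.62289894] r 125.86908529887981
scene 300 theta~ 0.8231089048747692 spread [-0.83203441  0.32589451] y range [-49.50224736  49.52193426] r 123.54852960551703
0.2 [ -0.8  -5.1 141.1]
0.15 [ -0.8  -4.6 147.3]
0.1 [ -0.8  -3.7 153.5]
0.05 [ -0.8  -2.5 159.7]
0.02 [ -0.8  -1.7 163.4]
0 [ -0.8  -1.  165.8]
-0.03 [ -0.8   0.  169.4]
```

```bash
cat > b3.py <<'E'
from bar import *
def an(k):
    p,d,m=load(f'wrist{k}.npz')
    vv,uu=np.mgrid[0:420,0:560]; X=w(m,d,uu.ravel(),vv.ravel()); L=1000*(X-seat)@M
    s=(d.ravel()>0)&(L[:,1]>14)&(L[:,1]<47)&(abs(L[:,0]+30)<14)&(L[:,2]>75)&(L[:,2]<125)
    Q=L[s]; vert=np.array([M[2,0],M[2,2]])
    from scipy.optimize import least_squares
    f=lambda t:np.hypot(Q[:,0]-t[0],Q[:,2]-t[1])-6
    r=least_squares(f,[Q[:,0].mean(),Q[:,2].mean()-4],loss='soft_l1',f_scale=1); print(k,'bar centre x,z',r.x,s.sum(),np.median(abs(f(r.x))))
    dx,dz=r.x-[94,72]; print('theta',np.arctan2(dz,-dx)-np.arctan2(20,124),'r',np.hypot(dx,dz))
    # arm top surface slope
    a=(d.ravel()>0)&(abs(L[:,1])<4)&(L[:,0]>5)&(L[:,0]<70)&(L[:,2]>65)&(L[:,2]<110)
    c=np.polyfit(L[a,0],L[a,2],1); print('arm top slope',np.arctan(-c[0]),a.sum(),'z at hinge',np.polyval(c,94))
if __name__=='__main__':
    import sys
    for k in sys.argv[1:]: an(k)
E
python3 b3.py 24 25
```

```text
24 bar centre x,z [-26.73946944 103.01410079] 2393 0.3160666156910219
theta 0.09151898061580038 r 124.65911089378127
arm top slope 0.1274312139206527 3241 z at hinge 75.42913396417747
25 bar centre x,z [-29.09314717  91.761054  ] 2395 0.32003849983783006
theta -0.0007339174421596428 r 124.6692509601434
arm top slope 0.017774461964468104 3576 z at hinge 76.10870577152643
```

View pics/wrist25.png

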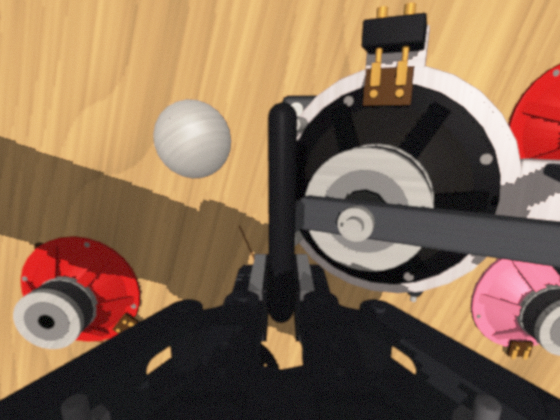

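>>> send_rows([
  [0,0.3,2],
  [0,0.3,2],
  [0,0,0],
  [0,0,0],
  [0,0,0],
  [0,0,0],
  [0,0,0],
  [0,0,0],
], twist=[0,0,0,0,0,0,0,0], hand=[-1,-1,-1,-0.6,-0.4,-0.2,-0.2,-0.2])

```text
t: 27.12
eef_pos: [0.4768, -0.0449, 0.3579]
tool_rot: [3.133, 0.0, 1.869]
wrist_force: [0.1, -0.6, -0.3]
gripper_width: 0.396
```

```bash
python3 b2.py 26|head -2; python3 b3.py 26
```

```text
t 27.12 [ 0.4768 -0.0449  0.3579] yaw 107.1 F [ 0.1 -0.6 -0.3] M [-0.05 -0.03 -0.02] w 0.396
wrist 10146 theta~ 0.5198041695926173 spread [-0.49077113  0.11968052] y range [-43.88910436  47.96470166] r 125.60213865918
26 bar centre x,z [-29.04446782  91.92533659] 2402 0.3008546337074489
theta 0.0006293029509246428 r 124.64734292804826
arm top slope 0.021267650705760605 3594 z at hinge 76.00676364289276
```

View pics/wrist26.png

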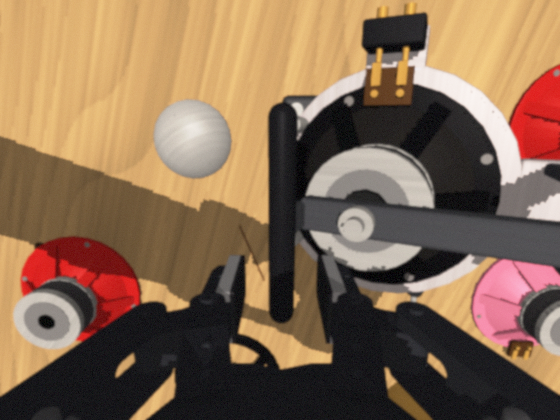

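Bar released, foot on the back. Lift away vertically, then verify.

>>> send_rows([
  [0,0,-10],
  [0,0,-35],
  [0,0,-70],
  [0,0,-110],
  [0,-10,-130],
  [0,-20,-140],
  [0,-20,-140],
  [0,-20,-140],
], twist=[0,0,0,0,0,0,0,0], hand=[-0.2,-0.2,-0.2,-0.2,-0.2,-0.2,-0.2,-0.2])

```text
t: 28.22
eef_pos: [0.4563, -0.051, 0.4968]
tool_rot: [3.134, -0.0, 1.869]
wrist_force: [-0.1, 0.6, 0.8]
gripper_width: 0.398
```

```bash
python3 b2.py 27|head -2; python3 b3.py 27; python3 - <<'E'
from bar import *
p,d,m=load('wrist27.npz'); vv,uu=np.mgrid[0:420,0:560]; X=w(m,d,uu.ravel(),vv.ravel()); L=1000*(X-seat)@M
a=(np.hypot(L[:,0],L[:,1])<29)&(np.hypot(L[:,0],L[:,1])>17)&(abs(L[:,1])>12)&(abs(L[:,2]-60)<6)
P=X[a]; nn=np.linalg.svd(P-P.mean(0),full_matrices=False)[2][2]; nn*=np.sign(nn[2]); print('back z',np.median(L[a,2]),'ang',np.arccos(min(1,nn@n)),a.sum())
p=p.copy()
b=(abs(L[:,2]-3)<5)&(p.reshape(-1,3).mean(1)<60)&(np.hypot(L[:,0],L[:,1])<80)
im=p.copy()
for q in [(0,73.5,10),(0,70,10)]+[(65*np.cos(t),65*np.sin(t),6) for t in np.arange(0,6.3,.15)]+[(31*np.cos(t),31*np.sin(t),60) for t in np.arange(0,6.3,.3)]:
    u,v=proj(m,seat+M@np.array(q)/1000); cv2.circle(im,(int(round(u)),int(round(v))),1,(0,255,0),-1)
cv2.imwrite('pics/fin.png',im[:,:,::-1])
E
```

```text
t 28.23 [ 0.4563 -0.051   0.4968] yaw 107.09 F [-0.1  0.6  0.8] M [-0.01 -0.02 -0.02] w 0.398
wrist 1183 theta~ 0.04046729365925583 spread [-0.02551502  0.01148399] y range [-46.77392436  48.88683394] r 123.48678566152185
27 bar centre x,z [-29.12836682  91.99714743] 603 0.3539339370434025
theta 0.0010900619186367255 r 124.74165551832337
arm top slope 0.02316474744475412 839 z at hinge 75.96090742544881
back z 59.60990612619386 ang 0.002385836067239196 1370
```

View pics/fin.png

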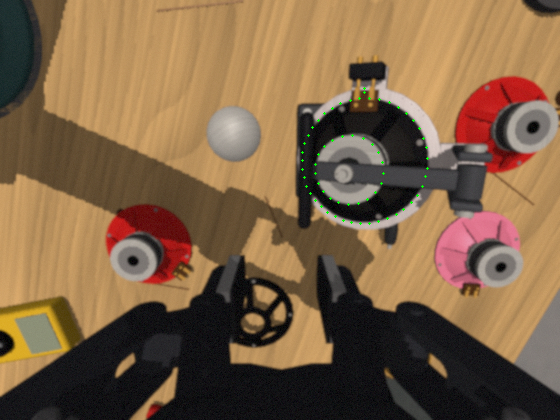

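View pics/sc27.png

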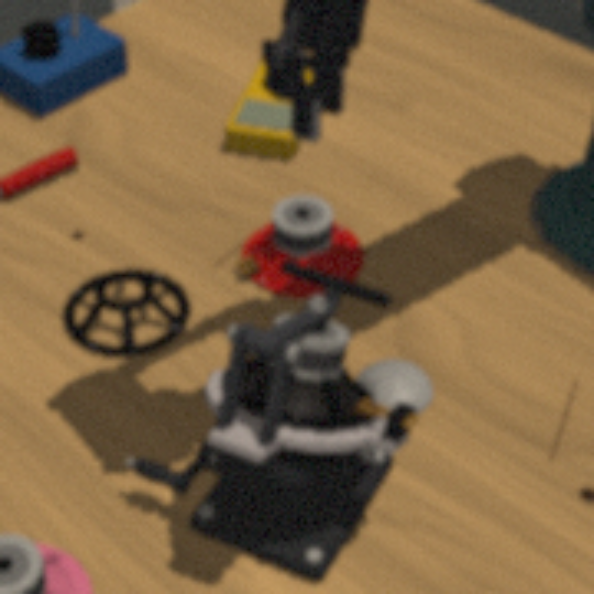

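```bash
python3 -c "
from bench import workorder
print(workorder.finish_job())"
```

```text
the job is handed in; nothing more can be done
None
```

I laid the black driver on the sloping baffle, let go of it, brought the hold-down arm over onto its back, and handed the job in at about 28 s. No verdict was reported.

**How it went**
- I gripped the driver by its motor and set its uphill edge on the gasket. I then tipped it flat by pivoting it in the grip, because the tool can only point straight down.
- The tipping stalled once, about 4.8° short of flat, with about 25 N of upward force on the tool. I eased the grip until it was very light and pressed on gently, and it went flat without a drop.
- I nudged the driver downhill to the pins until it stopped moving, then opened the gripper slowly.
- I swung the arm over by gripping one side of its cross bar. I pressed until I felt about 20 N at the foot, then let go and moved clear.

**Last checks**

| Check | Measured | Allowed |
|---|---|---|
| Driver centre from seat (x, y) | 0.7, 0.5 mm (before the arm came down) | 6 mm |
| Driver centre above gasket | 29.7 mm (before the arm came down) | 26–34 mm |
| Tilt between driver and seat | 0.002 rad | 0.06 rad |
| Hold-down angle, from the bar | 0.001 rad | 0.05 rad |
| Hold-down angle, from the arm's top surface | 0.023 rad | 0.05 rad |

- **Hold-down angle:** the two estimates differ slightly, but both are inside the limit.
- **Driver after clamping:** I did not remeasure its x and y with the arm down. The final overlay showed the flange and motor about where they should be.
- **Tag:** I checked it only by eye; it faces the contact block.
- **Bystanders:** those in view looked unmoved, but I did not measure them.

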